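Load the post-cap welding fixture and earth it

ROBOT

A 6-joint arm with a two-finger parallel gripper is mounted at the origin on the work surface. World frame = base frame: x ahead of the robot, y to its left, z up, the work surface at z = 0. Lengths are in m, angles in rad, forces in N, time in s.
With the tool pointing down it reaches from about 0.375 to 0.9 m from the base axis. Payload 3.1 kg.
Tool frame: the origin (TCP) lies at the very end of the fingers, on their centre line; the grasp point (between the pads) lies 19 mm behind it (bot.grip_point_offset is the distance from the TCP to the grasp point, in m); z points along the fingers, y is the line along which they close (so a half turn about z gives the same grasp; the last joint's range is limited). The gripper opens to 87 mm and grips with 3 to 60 N. Pads are 19 mm wide; open, the fingers measure 117 mm over their backs; the gripper's body (75 mm by 190 mm) begins 51 mm behind the grasp point.
Start: joints at [0.962, 0.527, 1.433, -0, 1.181, -0.178], TCP at [0.261, 0.568, 0.223] pointing down, gripper open.
Joint ranges: [-3.08, 3.08], [-0.75, 2.2], [0.22, 2.44], [-1.43, 4.57], [0, 2.65], [-2.85, 2.85]. Speed limits (rad/s): [2.79, 2.79, 3.14, 3.14, 3.14, 3.14].

INTERFACE

Orientations are given as [roll, pitch, yaw] about the fixed x, y, z axes, in that order (R = Rz(yaw) Ry(pitch) Rx(roll)).
In Python, from bench import bot gives the robot as it stands.
- The arm moves only by the shell command python3 -m creep 'ROWS'. ROWS is JSON, a list that holds one entry, the list of rows, each a list of 7 numbers: the turn, a rotation vector about the tool's x, y, z in units of 8 degrees (1.0 is 8 degrees), then the shift along the tool's x, y, z in units of 30 mm (1.0 is 30 mm), then the closure in counts, from 0 (fully open) to 255 (shut). A call has exactly 10 rows; each row is the pose to reach, as a shift and turn from the pose commanded when the call began, along the tool's axes at that moment; what a row does not reach only later rows make up. A row lasts 1/10 s, in which the tool goes at most 50 mm and 8.59 degrees, less where a joint would pass 70% of its speed; a pose out of reach is approached as far as the arm can. A call with a gripper value outside its range is refused whole. The fingers move at their own pace and stop on an object; the grip force is fixed at half the most. Time passes only in rows, so rows that repeat a pose let the fingers close, or fill a call up. It gives the time, the measured TCP pose, the force, the opening and the grip force at its end, in the units of the state.
- bot.get_obs(): the state, without advancing time (a new reading comes with each control period).
- bot.capture(name): name is "scene" or "top" or "wrist"; returns (picture, depth): 420x560x3 uint8, blue, green, red; 420x560 float32, m along the optical axis (not along the pixel's ray), 0 where there is no reading.
- bot.camera_info(name): a dict with "fovy" (degrees; the focal length in pixels is half the picture's height over the tangent of half this angle, whatever the lens; pixels are square), "cx", "cy" (the principal point, pixels), "R" (3x3) and "t" (3): a world point X has camera coordinates R X + t. Camera axes: x right, y down, z forward; pixel columns grow to the right and rows downward; lengths in m; the calibration is good to about 2 mm. A picture is of the moment at which its call begins: read the wrist's pose just before it. camera_info takes no time and is no camera call; for the wrist camera it gives the pose at the moment of the call.
- bot.hand_in(): hands the job in; it is judged then, once.
The state is a dict: "time": time; "q": joint angles; "qd": joint speeds; "joint_efforts": joint torques, N m; "position": TCP position; "ee_rot": TCP orientation; "contact_force": force on the tool from outside, world axes, zero at the start; "moment": the same for the moment, N m; "finger_gap": finger opening in m; "gripper_force": force on a finger pad.
Only numpy, scipy, OpenCV 4.12 (cv2) and the standard library are available. Lean on these libraries where they do the work, as an engineer would, in place of code of your own. Each camera call takes 0.05 s, during which the arm holds its last target. There are 200 camera calls.

TASK

Make the fixture ready for welding: set every aluminium post cap on the bench mouth down over a peg of its own, fully down on the plate. Slide the amber guard of the earth box fully open, press the copper plunger right down and, holding it down, slide the steel keeper home across it so that it stays down, then slide the guard fully shut again. The caps may be done before or after the earth box; leave everything else on the bench where it is.

Things in the scene. Friction and masses are not known exactly. Their poses are not given: they have to be found in the camera images.
- cap1: square aluminium post cap: a hollow box 56 x 56 mm in section and 74 mm long, 4 mm walls, about 0.26 kg, open at one end (the mouth, 48 x 48 mm, 70 mm deep) and closed at the other, which carries a solid square boss 30 x 30 mm, 12 mm long (86 mm over all). It starts lying on one side. Origin: centre of that underside (28 mm from its long axis, along its own -z); own x runs along the cap from the closed end to the mouth. Two or three caps are present (None if absent).
- cap1_mouth (a point): centre of the mouth of cap1, on its long axis; the middle of the whole length lies 43 mm behind it along own -x
- cap2: square aluminium post cap: a hollow box 56 x 56 mm in section and 74 mm long, 4 mm walls, about 0.26 kg, open at one end (the mouth, 48 x 48 mm, 70 mm deep) and closed at the other, which carries a solid square boss 30 x 30 mm, 12 mm long (86 mm over all). It starts lying on one side. Origin: centre of that underside (28 mm from its long axis, along its own -z); own x runs along the cap from the closed end to the mouth. Two or three caps are present (None if absent).
- cap2_mouth (a point): centre of the mouth of cap2, on its long axis; the middle of the whole length lies 43 mm behind it along own -x
- cap3: square aluminium post cap: a hollow box 56 x 56 mm in section and 74 mm long, 4 mm walls, about 0.26 kg, open at one end (the mouth, 48 x 48 mm, 70 mm deep) and closed at the other, which carries a solid square boss 30 x 30 mm, 12 mm long (86 mm over all). It starts lying on one side. Origin: centre of that underside (28 mm from its long axis, along its own -z); own x runs along the cap from the closed end to the mouth. Two or three caps are present (None if absent).
- cap3_mouth (a point): centre of the mouth of cap3, on its long axis; the middle of the whole length lies 43 mm behind it along own -x
- fixture: welding fixture bolted to the bench: steel plate 320 (x) x 110 (y) x 15 mm with three upright round pegs 40 mm in diameter and 62 mm high above the plate, tips coned to 22 mm over the last 12 mm, in a row along its x, 100 mm apart. Origin: centre of its underside on the bench. A seated cap stands mouth down over a peg, its rim on the plate, closed end 89 mm and boss 101 mm above the bench. It may stand on either side of the bench.
- peg1_foot (a point): foot of peg 1: on the peg's axis at the plate's upper face, 15 mm above the bench
- peg2_foot (a point): foot of peg 2: on the peg's axis at the plate's upper face, 15 mm above the bench
- peg3_foot (a point): foot of peg 3: on the peg's axis at the plate's upper face, 15 mm above the bench
- earth_box: earth-contact box bolted to the bench, 310 (x) x 180 (y) mm: a grey housing 55 mm high under its -x half, and two rails along x (outer edges at y = +-90 mm, upper edges 127 mm above the bench, with 12 mm posts) on which the guard slides. Origin: centre of its underside; x is the sliding direction of guard and keeper, z up. It may stand on either side of the bench.
- guard (a joint): amber see-through spatter guard, a 150 (x) x 180 (y) x 6 mm plate over the rails: 0 = shut (it covers plunger and keeper), 0.15 m = fully open, sliding towards +x of the earth box; it stays where left, friction about 2 N. Starts shut or nearly so.
- guard_grip (a point): grip point on the guard's upright black fin (14 mm thick along the slide, 60 mm wide, 45 mm tall; top 20 mm above this point, guard plate 25 mm below it, 133 mm above the bench)
- plunger (a joint): copper earth plunger: 0 = fully up, 0.020 m = bottomed in the housing; a spring of 500 N/m pushes it up with 3 N at 0 and 13 N at 0.020. Its head is a flat block 77 (x) x 72 (y) x 14 mm, upper face 89 mm above the bench when up. With the keeper home over it, it is held at about 0.0145. If let go before that it springs up again.
- press_pad (a point): point on the upper face of the plunger head to press on; it moves down with the plunger. The face around it is free from 18 mm on its -x side to 24 mm on its +x side (the keeper's crossbar face, keeper at 0; the head itself goes on 59 mm to +x, under the crossbar) and 22 mm to +y and 28 mm to -y (where the tooth will pass) (x, y of the earth box)
- keeper (a joint): steel keeper beside the plunger, sliding towards +x of the earth box: 0 = clear, 0.032 m = home over the plunger; friction about 1.5 N. Its tooth is blocked by the plunger head's -x edge unless the plunger is held down deeper than 0.015 (bottoming it is best); so hold the plunger down with closed fingers on the press pad and, still pressing, sweep them to +x: they slide along the head and push the keeper's crossbar before them.
- keeper_tab (a point): point on the crossbar's -x face, half way up it, where the fingers push: the crossbar spans 78 mm along y (20 mm to +y and 58 mm to -y of this point), is 12 mm thick, and 94 to 118 mm above the bench, passing 5 mm over the raised plunger head; in y it lies level with the press pad
- spray_can: bystander, leave alone: grey spray can, 58 mm across, 170 mm tall, standing
- wire_wheel: bystander, leave alone: dark wire wheel lying flat, 90 mm across
- angle_piece: bystander, leave alone: short dark angle-iron offcut, 120 x 40 x 40 mm
- flat_bar: bystander, leave alone: steel flat bar, 140 x 30 x 8 mm, lying flat
- pipe_ring: bystander, leave alone: steel pipe ring, 100 mm across, 50 mm tall
Things that resemble listed ones, but are neither listed nor needed, are in the scene too. What is shaped like the cap2 but brown or pink is not meant.

How it is judged:
On the way, in this order (a step that is already met when the one before it is completed fails the run):
1. the guard is slid open (value of joint guard above 0.13 m), for 0.2 s.
2. the plunger is pressed right down (value of joint plunger above 0.0155 m), for 0.1 s.
3. the keeper is home across the pressed plunger (value of joint plunger above 0.012 m and value of joint keeper above 0.022 m), for 0.2 s.
4. with the plunger still trapped the guard is shut (all of step 3 and value of joint guard below 0.01 m), for 0.2 s.
At the end, for the whole second after the job is handed in: Every cap present stands mouth down over a peg (upright within 10 degrees, centre of its mouth within 12 mm of the peg's foot); the plunger is held down (joint over 0.012) by the keeper (over 0.022 of 0.032); the guard is shut (within 10 mm) (all of step 4 and angle between each of cap1, cap2, cap3's own x axis and vertical above 2.97 rad and (distance between cap1_mouth and peg1_foot below 0.012 m or distance between cap1_mouth and peg2_foot below 0.012 m or distance between cap1_mouth and peg3_foot below 0.012 m) and (distance between cap2_mouth and peg1_foot below 0.012 m or distance between cap2_mouth and peg2_foot below 0.012 m or distance between cap2_mouth and peg3_foot below 0.012 m) and (distance between cap3_mouth and peg1_foot below 0.012 m or distance between cap3_mouth and peg2_foot below 0.012 m or distance between cap3_mouth and peg3_foot below 0.012 m)); the robot touches nothing.
It fails at once if a bystander on the bench is shifted by more than 50 mm (distance of any of spray_can, wire_wheel, angle_piece, flat_bar, pipe_ring from where it was at the start of the episode above 0.05 m).
Of cap1, cap2, cap3 only 2 to 3 are there at a start; the rules pass over those that are not, and their reading is None.
At some moment in a run one of cap1, cap2, cap3 may be knocked a few centimetres aside while the robot is not near it.
It also fails if it takes over 210 s, if anything falls off the work surface, if the arm or the gripper's body presses on something with over 40 N, if the wrist force passes 120 N, or if a joint passes its speed limit or range.

## Working session

There is one attempt and no reset: what is moved stays moved. The work goes in short steps, Python scripts to look and compute and a shell command to move; the robot and the scene stay as the last step left them, time stands still between calls to the robot, and variables do not carry over. Pictures are saved under pics/ and viewed, at most 14 in all, crops included, and the job is handed in when it is done.

```bash
ls; mkdir -p pics; cat > h.py <<'E'
import numpy as np,cv2
from bench import bot
def K(n):
    c=bot.camera_info(n); f=210/np.tan(np.radians(c['fovy'])/2)
    return c,f
def cloud(n,d):
    c,f=K(n); v,u=np.mgrid[0:420,0:560]
    P=np.dstack([(u-c['cx'])/f*d,(v-c['cy'])/f*d,d])
    return (P-np.array(c['t']))@np.array(c['R'])
def ray(n,u,v,z):
    c,f=K(n);R=np.array(c['R']);t=np.array(c['t'])
    o=-R.T@t; d=R.T@np.array([(u-c['cx'])/f,(v-c['cy'])/f,1]); return o+d*(z-o[2])/d[2]
def proj(n,X):
    c,f=K(n);p=np.array(c['R'])@X+np.array(c['t']); return p[0]/p[2]*f+c['cx'],p[1]/p[2]*f+c['cy']
E
python3 - <<'E'
from h import *
for n in ['top','scene']:
    im,d=bot.capture(n); cv2.imwrite(f'pics/{n}0.png',im); np.savez(f'{n}0.npz',im=im,d=d,P=cloud(n,d))
    c=bot.camera_info(n); print(n,c['fovy'],c['cx'],c['cy'],np.round(c['R'],3).tolist(),np.round(c['t'],3))
print(bot.get_obs())
E
```

```text
pics
top 42.12020028115945 271.4532126979425 214.898094249633 [[-0.004, -1.0, -0.01], [-0.994, 0.005, -0.113], [0.113, 0.009, -0.994]] [0.013 0.517 1.513]
scene 43.12884273347266 275.1537141094674 203.55881181935433 [[0.767, 0.641, -0.006], [0.453, -0.548, -0.704], [-0.454, 0.537, -0.711]] [-0.379 -0.145  1.577]
{'time': 0.1, 'q': array([ 9.61460458e-01,  5.28389185e-01,  1.43375626e+00, -2.04498029e-06,
        1.18138884e+00, -1.78501216e-01]), 'qd': array([-0.00116036, -0.00017535, -0.00235803,  0.00159872, -0.0012772 ,
       -0.00216091]), 'joint_efforts': array([ 1.49193265e-04, -4.40984166e+01, -1.77149963e+01,  6.35287492e-02,
        5.34110167e-02, -5.55281406e-05]), 'position': array([0.26061642, 0.56735841, 0.22166536]), 'ee_rot': array([-3.13968154e+00, -3.42885763e-04,  2.71075845e+00]), 'contact_force': array([-0.69823369,  1.15596711,  0.08575389]), 'moment': array([0.02028598, 0.02614299, 0.01568559]), 'gripper_force': 0.0, 'finger_gap': 0.08729968450929759}
```

View pics/top0.png

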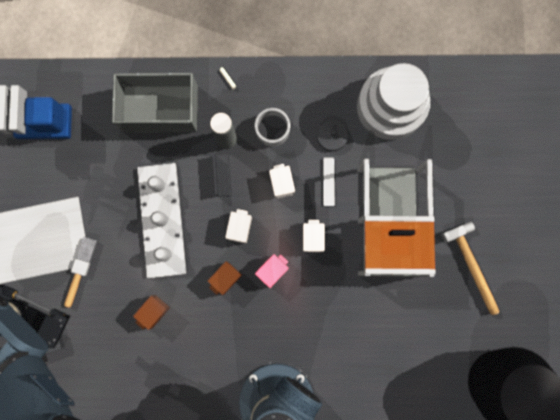

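View pics/scene0.png

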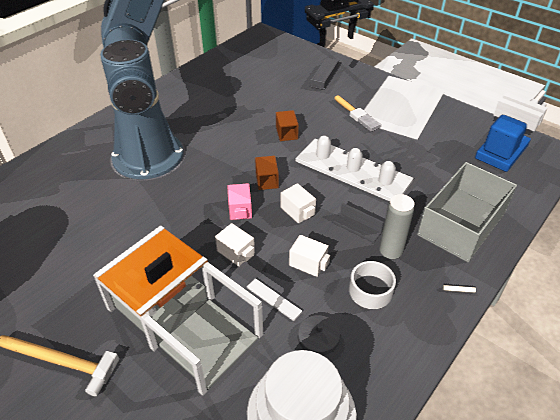

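The top view shows three white caps at (283,181), (239,226) and (314,236). Their bosses seem to point up in the image, away from the robot. Brown boxes at (224,278) and (150,312) and a pink one at (272,270) are decoys. The fixture is at (160,220) with its row along world x. The earth box is at (400,217), with the guard shut at its lower half. The scene view agrees. Next I measure all of these.

```bash
cat >> h.py <<'E'
def caps(n,im,P):
    """white-ish blobs with top face at z~56 mm -> centre, yaw of mouth, boss centre"""
    sat=im.max(2).astype(int)-im.min(2)
    out=[]
    m=((P[...,2]>.049)&(P[...,2]<.063)&(sat<45)&(im.min(2)>120)).astype(np.uint8)
    m=cv2.morphologyEx(m,cv2.MORPH_OPEN,np.ones((3,3)))
    k,l,s,c=cv2.connectedComponentsWithStats(m)
    for i in range(1,k):
        if s[i,4]<150: continue
        q=P[l==i][:,:2].astype(np.float32)*1000
        (cx,cy),(w,h),a=cv2.minAreaRect(q)
        if not(45<min(w,h)<70 and 60<max(w,h)<90): continue
        ax=np.radians(a if w>h else a+90); e=np.array([np.cos(ax),np.sin(ax)])
        b=(P[...,2]>.034)&(P[...,2]<.0475)&(np.hypot(P[...,0]*1000-cx,P[...,1]*1000-cy)<58)&(im.min(2)>100)&(sat<45)
        r=P[b][:,:2]*1000-[cx,cy]; t=r@e; n_=r@np.array([-e[1],e[0]])
        t=t[(abs(n_)<16)&(abs(t)>36)]
        mouth=-np.sign(np.median(t)) if len(t) else 0
        out.append(dict(c=(round(cx,1),round(cy,1)),wh=(round(w,1),round(h,1)),mouth_yaw=round(float(np.degrees(np.arctan2(*(e*mouth)[::-1]))),1),nb=len(t),pos=int((t>0).sum()),pix=c[i].round()))
    return out
E
python3 - <<'E'
from h import *
for n in ['top','scene']:
    z=np.load(n+'0.npz'); im,P=z['im'],z['P']
    for c in caps(n,im,P): print(n,c)
z=np.load('top0.npz'); im,P=z['im'],z['P']
# fixture: plate z~15mm, pegs top
u=slice(110,215)
sub=P[150:285,125:195]; si=im[150:285,125:195]
m=(abs(sub[...,2]-.015)<.006)&(si.min(2)>110)
r=cv2.minAreaRect((sub[m][:,:2]*1000).astype(np.float32)); print('plate',r, np.median(sub[m][:,2]))
pk=((sub[...,2]>.066)).astype(np.uint8)
k,l,s,c=cv2.connectedComponentsWithStats(pk)
for i in range(1,k):
    if s[i,4]>15: q=sub[l==i]; print('peg',s[i],q.mean(0),q[:,2].max())
# guard
hsv=cv2.cvtColor(im,cv2.COLOR_BGR2HSV)
m=(hsv[...,0]<18)&(hsv[...,1]>150)&(P[...,2]>.12)&(P[...,2]<.145)
m[:,:350]=0
print('guard',cv2.minAreaRect((P[m][:,:2]*1000).astype(np.float32)),np.median(P[m][:,2]),P[m].min(0),P[m].max(0))
f=(P[...,2]>.165)&(P[...,2]<.19); f[:,:360]=0;f[:,440:]=0;f[:190]=0;f[280:]=0
print('fin',f.sum(),P[f].min(0),P[f].max(0), cv2.minAreaRect((P[f][:,:2]*1000).astype(np.float32)))
w=(P[...,2]>.115)&(P[...,2]<.14); w[:,:355]=0; w[:,445:]=0;w[:150]=0;w[285:]=0
print('box',cv2.minAreaRect((P[w][:,:2]*1000).astype(np.float32)),np.median(P[w][:,2]))
for p in [(314,236),(239,226),(283,181),(400,190),(400,217)]: print(p,P[p[1],p[0]].round(3))
cv2.imwrite('pics/crop1.png',cv2.resize(im[150:300,210:450],(800,500),interpolation=cv2.INTER_CUBIC))
E
```

```text
top {'c': (612.1, -19.0), 'wh': (74.5, 55.8), 'mouth_yaw': -167.7, 'nb': 32, 'pos': 32, 'pix': array([282., 180.])}
top {'c': (483.6, 103.5), 'wh': (56.3, 73.6), 'mouth_yaw': 168.0, 'nb': 35, 'pos': 0, 'pix': array([238., 226.])}
top {'c': (454.7, -105.9), 'wh': (53.3, 72.8), 'mouth_yaw': 179.2, 'nb': 32, 'pos': 0, 'pix': array([313., 236.])}
scene {'c': (484.5, 104.1), 'wh': (59.7, 78.1), 'mouth_yaw': 167.7, 'nb': 73, 'pos': 0, 'pix': array([298., 196.])}
scene {'c': (454.6, -105.4), 'wh': (57.6, 79.3), 'mouth_yaw': 179.1, 'nb': 79, 'pos': 0, 'pix': array([235., 238.])}
scene {'c': (612.8, -17.8), 'wh': (75.3, 61.9), 'mouth_yaw': -169.5, 'nb': 68, 'pos': 68, 'pix': array([309., 249.])}
plate ((508.3585205078125, 326.32452392578125), (319.9460144042969, 112.14993286132812), 6.222594738006592) 0.014725054261304084
peg [ 22  25  14  15 133] [0.60393113 0.3339376  0.08461346] 1.5617048613356472
peg [ 25  61  14  14 139] [0.5049179  0.32079948 0.0943848 ] 1.5617048613356472
peg [ 28  97  15  14 140] [0.4088705  0.3145066  0.07322981] 0.0837873573956937
guard ((426.29345703125, -324.5741271972656), (181.34707641601562, 118.5357894897461), 89.75277709960938) 0.1328351611316425 [ 0.3666873  -0.41530893  0.12263205] [ 0.48556301 -0.23367975  0.14499164]
fin 142 [ 0.44944749 -0.35474215  0.16935088] [ 0.46297987 -0.29472921  0.18473305] ((456.13238525390625, -324.7496337890625), (13.408687591552734, 60.04972457885742), 0.2732960283756256)
box ((501.6257629394531, -326.278076171875), (182.6990203857422, 308.6417541503906), 89.15680694580078) 0.13245231025792875
(314, 236) [ 0.455 -0.107  0.059]
(239, 226) [0.484 0.1   0.055]
(283, 181) [ 0.609 -0.022  0.055]
(400, 190) [ 0.589 -0.358  0.012]
(400, 217) [ 0.498 -0.328  0.136]
```

View pics/crop1.png

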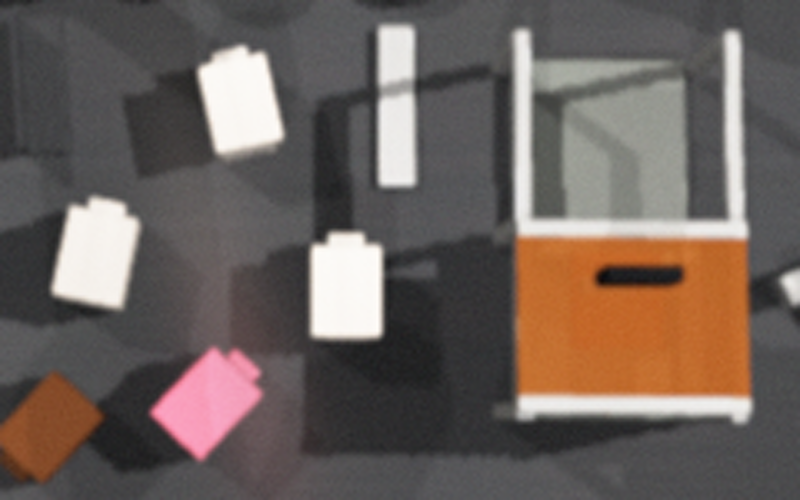

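The crop shows white caps in top-view pixels at (283,181), (239,226) and (314,236). Each has a boss pointing away from the robot, so the mouths face the robot. Pink (272,270) and brown (224,278) have the same shape but the wrong colour, so I leave them. The three white ones are cap1 to cap3. The black fin at (402,233) is the guard grip.

I'll grip each cap with the tool tilted 45° towards its mouth, then pitch it 90° and lower it on a peg, filling far to near. First move is above cap B.

```bash
cat >> h.py <<'E'
from scipy.spatial.transform import Rotation as Ro
def Rt(az,tilt):
    """tool x azimuth az deg (tool down), then leaned so tool z tips towards tool x by tilt deg"""
    return Ro.from_euler('z',az,degrees=True)*Ro.from_euler('x',180,degrees=True)*Ro.from_euler('y',tilt,degrees=True)
def plan(p,R,grip=True,cur=None):
    """p mm: grasp point (or TCP) target. prints turn/shift in move units"""
    o=bot.get_obs(); p=np.array(p,float)/1000
    if grip: p=p+R.apply([0,0,bot.grip_point_offset])
    R0=Ro.from_euler('xyz',o['ee_rot']) 
    print('turn',((R0.inv()*R).as_rotvec()/np.radians(8)).round(2).tolist(),'shift',(R0.inv().apply(p-o['position'])/.03).round(2).tolist(),'tgt',p.round(4))
def st():
    o=bot.get_obs(); print('t',round(o['time'],2),'q',o['q'].round(2).tolist(),'p',o['position'].round(4),'z',Ro.from_euler('xyz',o['ee_rot']).as_matrix()[:,2].round(3),'F',o['contact_force'].round(1),'gap',round(o['finger_gap'],4),'gf',round(float(o['gripper_force']),1))
E
python3 - <<'E'
from h import *
print(bot.grip_point_offset)
R=Rt(168,45); print(R.as_matrix().round(2).tolist())
m=np.array([np.cos(np.radians(168)),np.sin(np.radians(168)),0])
g=np.array([484,104,28])-12*m; print(g)
plan(g-R.as_matrix()[:,2]*120,R)
E
```

```text
0.0187
[[-0.69, 0.21, -0.69], [0.15, 0.98, 0.15], [0.71, 0.0, -0.71]]
[495.73777121 101.50505971  28.        ]
turn [0.61, 5.6, -1.51] shift [-15.94, -10.3, 4.08] tgt [0.5658 0.0866 0.0996]
```

```bash
python3 -m creep '[[[0.1,0.6,-0.2,-1.6,-1.0,0.4,0],[0.1,1.1,-0.3,-3.2,-2.1,0.8,0],[0.2,1.7,-0.5,-4.8,-3.1,1.2,0],[0.2,2.2,-0.6,-6.4,-4.1,1.6,0],[0.3,2.8,-0.8,-8.0,-5.1,2.0,0],[0.4,3.4,-0.9,-9.6,-6.2,2.4,0],[0.4,3.9,-1.1,-11.2,-7.2,2.9,0],[0.5,4.5,-1.2,-12.8,-8.2,3.3,0],[0.5,5.0,-1.4,-14.3,-9.3,3.7,0],[0.6,5.6,-1.5,-15.9,-10.3,4.1,0]]]'
python3 - <<'E'
from h import *
st()
R=Rt(168,45)
m=np.array([np.cos(np.radians(168)),np.sin(np.radians(168)),0])
g=np.array([484,104,28])-12*m
plan(g-R.as_matrix()[:,2]*120,R); plan(g,R)
E
```

```text
time: 1.1
position: [0.5238, 0.1533, 0.1164]
ee_rot: [3.137, -0.788, 2.934]
contact_force: [0.7, 1.7, -0.7]
finger_gap: 0.0868
gripper_force: 0.0
t 1.1 q [-0.01, 0.91, 1.22, 0.15, 1.79, -1.39] p [0.5238 0.1533 0.1164] z [-0.693  0.151 -0.705] F [ 0.7  1.7 -0.7] gap 0.0868 gf 0.0
turn [0.03, -0.02, 0.01] shift [-1.69, -1.88, -0.91] tgt [0.5658 0.0866 0.0996]
turn [0.03, -0.02, 0.01] shift [-1.7, -1.9, 3.09] tgt [0.4828 0.1043 0.0148]
```

```bash
python3 -m creep '[[[0,0,0,0,0,0,0],[0,0,0,0,0,0,0],[0,0,0,0,0,0,0],[0,0,0,0,0,0,0],[0,0,0,0,0,0,0],[0,0,0,0,0,0,0],[0,0,0,0,0,0,0],[0,0,0,0,0,0,0],[0,0,0,0,0,0,0],[0,0,0,0,0,0,0]]]'
python3 - <<'E'
from h import *
st()
im,d=bot.capture('top'); P=cloud('top',d)
for c in caps('top',im,P): print(c)
R=Rt(168,45)
m=np.array([np.cos(np.radians(168)),np.sin(np.radians(168)),0])
g=np.array([484,104,28])-12*m
plan(g,R)
E
```

```text
time: 2.1
position: [0.523, 0.1554, 0.1168]
ee_rot: [3.138, -0.785, 2.933]
contact_force: [0.8, 0.9, -0.2]
finger_gap: 0.0874
gripper_force: 0.0
t 2.1 q [-0.0, 0.9, 1.23, 0.15, 1.78, -1.39] p [0.523  0.1554 0.1168] z [-0.691  0.15  -0.707] F [ 0.8  0.9 -0.2] gap 0.0874 gf 0.0
{'c': (611.9, -19.1), 'wh': (75.5, 55.7), 'mouth_yaw': -167.5, 'nb': 32, 'pos': 32, 'pix': array([282., 180.])}
{'c': (455.1, -105.8), 'wh': (53.0, 72.8), 'mouth_yaw': 179.4, 'nb': 33, 'pos': 0, 'pix': array([313., 236.])}
turn [0.02, 0.0, 0.0] shift [-1.73, -1.96, 3.07] tgt [0.4828 0.1043 0.0148]
```

```bash
python3 -m creep '[[[0,0,0,-0.8,-1.0,0,0],[0,0,0,-1.7,-1.95,0,0],[0,0,0,-1.73,-1.96,0,0],[0,0,0,-1.73,-1.96,0.5,0],[0,0,0,-1.73,-1.96,1.1,0],[0,0,0,-1.73,-1.96,1.7,0],[0,0,0,-1.73,-1.96,2.3,0],[0,0,0,-1.73,-1.96,2.8,0],[0,0,0,-1.73,-1.96,3.07,0],[0,0,0,-1.73,-1.96,3.07,0]]]'
python3 -m creep '[[[0,0,0,0,0,0,80],[0,0,0,0,0,0,150],[0,0,0,0,0,0,200],[0,0,0,0,0,0,255],[0,0,0,0,0,0,255],[0,0,0,0,0,0,255],[0,0,0,0,0,0,255],[0,0,0,0,0,0,255],[0,0,0,0,0,0,255],[0,0,0,0,0,0,255]]]'
python3 - <<'E'
from h import *
st()
E
```

```text
time: 3.15
position: [0.4818, 0.1047, 0.0146]
ee_rot: [3.138, -0.787, 2.933]
contact_force: [-0.2, -0.3, 0.8]
finger_gap: 0.087
gripper_force: 0.0
time: 4.15
position: [0.4833, 0.1041, 0.015]
ee_rot: [3.138, -0.784, 2.933]
contact_force: [2.2, -0.4, 2.7]
finger_gap: 0.056
gripper_force: 30.0
t 4.15 q [-0.08, 1.0, 1.37, 0.1, 1.55, -1.48] p [0.4833 0.1041 0.015 ] z [-0.69   0.15  -0.708] F [ 2.2 -0.4  2.7] gap 0.056 gf 30.0
```

```bash
python3 -m creep '[[[0,0,0,0.4,0,-0.4,255],[0,0,0,0.9,0,-0.9,255],[0,0,0,1.5,0,-1.5,255],[0,0,0,2.2,0,-2.2,255],[0,0,0,2.9,0,-2.9,255],[0,0,0,3.5,0,-3.5,255],[0,0,0,4,0,-4,255],[0,0,0,4,0,-4,255],[0,0,0,4,0,-4,255],[0,0,0,4,0,-4,255]]]'
python3 - <<'E'
from h import *
st()
for az in (195,):
  plan([607.8,337,165],Rt(az,-45))
  plan([560,240,185],Rt(185,0))
E
```

```text
time: 5.15
position: [0.482, 0.1038, 0.1834]
ee_rot: [3.138, -0.787, 2.933]
contact_force: [0.1, 0.1, -3.4]
finger_gap: 0.0554
gripper_force: 30.0
t 5.15 q [-0.08, 0.77, 1.34, 0.1, 1.82, -1.45] p [0.482  0.1038 0.1834] z [-0.692  0.15  -0.706] F [ 0.1  0.1 -3.4] gap 0.0554 gf 30.0
turn [0.02, -11.03, -3.75] shift [-2.78, 8.68, -1.27] tgt [0.6206 0.3404 0.1518]
turn [0.86, -5.59, -2.02] shift [-1.54, 4.98, -0.72] tgt [0.56   0.24   0.1663]
```

```bash
python3 -m creep '[[[0.1,-0.7,-0.25,-0.2,0.6,-0.1,255],[0.2,-1.4,-0.5,-0.4,1.2,-0.2,255],[0.3,-2.1,-0.75,-0.6,1.9,-0.3,255],[0.4,-2.8,-1.0,-0.8,2.5,-0.4,255],[0.5,-3.5,-1.25,-1.0,3.1,-0.5,255],[0.6,-4.2,-1.5,-1.2,3.7,-0.6,255],[0.7,-4.9,-1.75,-1.4,4.4,-0.7,255],[0.86,-5.59,-2.02,-1.54,4.98,-0.72,255],[0.86,-5.59,-2.02,-1.54,4.98,-0.72,255],[0.86,-5.59,-2.02,-1.54,4.98,-0.72,255]]]'
python3 - <<'E'
from h import *
st()
plan([607.8,337,165],Rt(195,-45))
E
```

```text
time: 6.15
position: [0.559, 0.2396, 0.1661]
ee_rot: [-3.14, -0.004, -3.053]
contact_force: [-0.4, 0.1, -3.9]
finger_gap: 0.0555
gripper_force: 30.0
t 6.15 q [0.22, 0.57, 1.53, -0.0, 1.04, -1.44] p [0.559  0.2396 0.1661] z [-0.004 -0.002 -1.   ] F [-0.4  0.1 -3.9] gap 0.0555 gf 30.0
turn [-0.5, -5.64, -1.17] shift [-2.34, 3.17, 0.46] tgt [0.6206 0.3404 0.1518]
```

```bash
python3 -m creep '[[[-0.1,-0.7,-0.15,-0.3,0.4,0,255],[-0.1,-1.4,-0.3,-0.6,0.8,0.1,255],[-0.2,-2.1,-0.45,-0.9,1.2,0.2,255],[-0.3,-2.8,-0.6,-1.2,1.6,0.2,255],[-0.3,-3.5,-0.75,-1.5,2.0,0.3,255],[-0.4,-4.2,-0.9,-1.8,2.4,0.4,255],[-0.4,-4.9,-1.0,-2.1,2.8,0.4,255],[-0.5,-5.64,-1.17,-2.34,3.17,0.46,255],[-0.5,-5.64,-1.17,-2.34,3.17,0.46,255],[-0.5,-5.64,-1.17,-2.34,3.17,0.46,255]]]'
python3 - <<'E'
from h import *
st()
im,d=bot.capture('scene'); im2,d2=bot.capture('top')
a=cv2.resize(im[60:230,280:480],(470,400)); b=cv2.resize(im2[130:300,110:250],(330,400)); cv2.imwrite('pics/pl1.png',np.hstack([a,b]))
P=cloud('top',d2); m=(P[...,2]>.07)&(P[...,2]<.0785)
m[:,:125]=0;m[:,195:]=0;m[:150]=0;m[285:]=0
k,l,s,c=cv2.connectedComponentsWithStats(m.astype(np.uint8))
for i in range(1,k):
    if s[i,4]>15: print('peg tip',s[i,4],P[l==i].mean(0).round(4))
plan([607.8,337,130],Rt(195,-45)); plan([607.8,337,64],Rt(195,-45))
E
```

```text
time: 7.15
position: [0.6324, 0.3312, 0.1683]
ee_rot: [-3.122, 0.715, -2.898]
contact_force: [1.2, -0.1, -2.3]
finger_gap: 0.0556
gripper_force: 30.0
t 7.15 q [0.37, 0.59, 1.8, -1.17, 0.11, -0.31] p [0.6324 0.3312 0.1683] z [ 0.641  0.138 -0.755] F [ 1.2 -0.1 -2.3] gap 0.0556 gf 30.0
peg tip 17 [0.4108 0.3028 0.0735]
turn [-0.22, -0.51, -0.08] shift [1.37, 0.39, 1.09] tgt [0.6206 0.3404 0.1168]
turn [-0.22, -0.51, -0.08] shift [2.81, 0.42, 2.76] tgt [0.6206 0.3404 0.0508]
```

View pics/pl1.png

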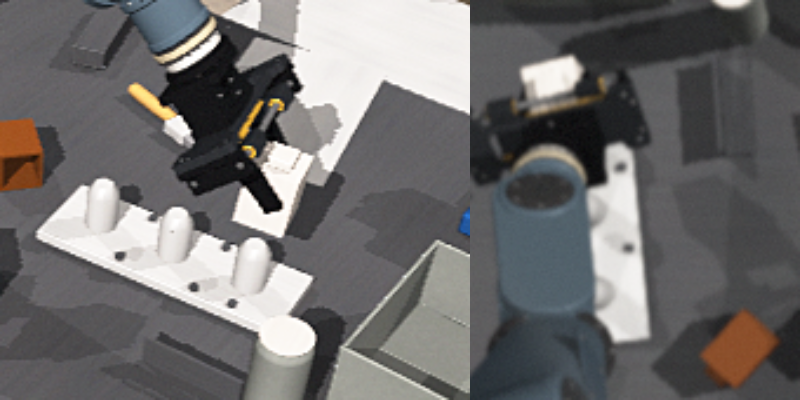

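The picture shows the cap above the far end of the fixture, mouth down and leaning slightly. The wrist is near its singularity (q5≈0.1). I'll back off the tilt, turn to azimuth 38° and tilt again so joint 4 goes positive.

```bash
python3 - <<'E'
from h import *
plan([607.8,337,185],Rt(218,-15))
E
```

```text
turn [-1.56, 3.17, -2.69] shift [0.5, 0.42, -0.36] tgt [0.6116 0.34   0.1669]
```

```bash
python3 -m creep '[[[0,0.9,0,0.1,0.1,0,255],[0,1.8,0,0.2,0.1,-0.1,255],[0,2.7,0,0.3,0.2,-0.2,255],[-0.4,3.0,-0.7,0.4,0.2,-0.3,255],[-0.8,3.1,-1.4,0.5,0.3,-0.3,255],[-1.2,3.17,-2.1,0.5,0.4,-0.36,255],[-1.56,3.17,-2.69,0.5,0.42,-0.36,255],[-1.56,3.17,-2.69,0.5,0.42,-0.36,255],[-1.56,3.17,-2.69,0.5,0.42,-0.36,255],[-1.56,3.17,-2.69,0.5,0.42,-0.36,255]]]'
python3 - <<'E'
from h import *
st()
plan([607.8,337,140],Rt(218,-45))
E
```

```text
time: 8.25
position: [0.6102, 0.3407, 0.1671]
ee_rot: [3.136, 0.263, -2.481]
contact_force: [0.8, 1.1, -3.6]
finger_gap: 0.0556
gripper_force: 30.0
t 8.25 q [0.31, 0.6, 1.51, 0.13, 0.79, -2.01] p [0.6102 0.3407 0.1671] z [ 0.202  0.164 -0.966] F [ 0.8  1.1 -3.6] gap 0.0556 gf 30.0
turn [0.02, -3.74, -0.03] shift [0.06, -0.05, 1.37] tgt [0.6182 0.3451 0.1268]
```

```bash
python3 -m creep '[[[0,-0.5,0,0,0,0.1,255],[0,-1.0,0,0,0,0.2,255],[0,-1.5,0,0,0,0.4,255],[0,-2.0,0,0,0,0.5,255],[0,-2.4,0,0,0,0.6,255],[0,-2.8,0,0,0,0.8,255],[0,-3.1,0,0,0,1.0,255],[0.02,-3.4,0,0.06,-0.05,1.2,255],[0.02,-3.74,-0.03,0.06,-0.05,1.37,255],[0.02,-3.74,-0.03,0.06,-0.05,1.37,255]]]'
python3 - <<'E'
from h import *
st()
plan([607.8,337,140],Rt(218,-45))
plan([607.8,337,64],Rt(218,-45))
E
```

```text
time: 9.25
position: [0.6403, 0.375, 0.1698]
ee_rot: [-3.126, 0.696, -2.489]
contact_force: [-0.5, 0.9, -4.1]
finger_gap: 0.0558
gripper_force: 30.0
t 9.25 q [0.29, 0.6, 1.74, 1.02, 0.25, -2.85] p [0.6403 0.375  0.1698] z [ 0.519  0.377 -0.767] F [-0.5  0.9 -4.1] gap 0.0558 gf 30.0
turn [-0.16, -0.64, -0.05] shift [1.83, -0.34, 0.34] tgt [0.6182 0.3451 0.1268]
turn [-0.16, -0.64, -0.05] shift [3.46, -0.31, 2.29] tgt [0.6182 0.3451 0.0508]
```

Joint 6 hits its limit, because the half-turned grasp was the right one. I'll lay the cap back where it was and take it again with the tool turned half round.

```bash
python3 - <<'E'
from h import *
plan([560,240,200],Rt(185,0))
E
```

```text
turn [1.31, 4.88, 3.84] shift [3.48, -2.0, -3.38] tgt [0.56   0.24   0.1813]
```

```bash
python3 -m creep '[[[0,0.8,0,0.3,0,-0.6,255],[0,1.6,0,0.6,0,-1.2,255],[0.2,2.4,0.4,1.0,-0.4,-1.6,255],[0.4,3.0,0.9,1.4,-0.8,-2.0,255],[0.6,3.5,1.5,1.8,-1.2,-2.4,255],[0.8,4.0,2.2,2.3,-1.6,-2.8,255],[1.0,4.4,2.9,2.8,-1.8,-3.1,255],[1.2,4.8,3.5,3.2,-2.0,-3.38,255],[1.31,4.88,3.84,3.48,-2.0,-3.38,255],[1.31,4.88,3.84,3.48,-2.0,-3.38,255]]]'
python3 - <<'E'
from h import *
st()
plan([496,101.5,110],Rt(168,45))
E
```

```text
time: 10.25
position: [0.5582, 0.238, 0.1796]
ee_rot: [-3.14, -0.005, -3.057]
contact_force: [-0.1, -0.3, -3.1]
finger_gap: 0.0558
gripper_force: 30.0
t 10.25 q [0.22, 0.56, 1.52, -0.0, 1.07, -1.44] p [0.5582 0.238  0.1796] z [-0.005 -0.002 -1.   ] F [-0.1 -0.3 -3.1] gap 0.0558 gf 30.0
turn [-0.84, 5.55, 1.99] shift [2.86, -4.23, 2.78] tgt [0.4831 0.1042 0.0968]
```

```bash
python3 -m creep '[[[-0.1,0.7,0.2,0.3,-0.5,0.3,255],[-0.2,1.4,0.5,0.7,-1.0,0.6,255],[-0.3,2.1,0.7,1.0,-1.5,1.0,255],[-0.4,2.8,1.0,1.4,-2.1,1.4,255],[-0.5,3.5,1.2,1.8,-2.6,1.7,255],[-0.6,4.2,1.5,2.1,-3.1,2.0,255],[-0.7,4.9,1.7,2.5,-3.7,2.4,255],[-0.84,5.55,1.99,2.86,-4.23,2.78,255],[-0.84,5.55,1.99,2.86,-4.23,2.78,255],[-0.84,5.55,1.99,2.86,-4.23,2.78,255]]]'
python3 - <<'E'
from h import *
st()
plan([496,101.5,29.5],Rt(168,45))
E
```

```text
time: 11.25
position: [0.4843, 0.1047, 0.0965]
ee_rot: [3.139, -0.783, 2.934]
contact_force: [-0.3, 0.6, -3.2]
finger_gap: 0.0558
gripper_force: 30.0
t 11.25 q [-0.07, 0.88, 1.36, 0.1, 1.67, -1.47] p [0.4843 0.1047 0.0965] z [-0.689  0.148 -0.709] F [-0.3  0.6 -3.2] gap 0.0558 gf 30.0
turn [0.01, 0.02, 0.01] shift [-1.86, -0.03, 1.92] tgt [0.4831 0.1042 0.0163]
```

Lower, release, back off along the tool and rise.

```bash
python3 -m creep '[[[0,0,0,-0.4,0,0.4,255],[0,0,0,-0.8,0,0.8,255],[0,0,0,-1.2,0,1.2,255],[0,0,0,-1.6,0,1.6,255],[0,0,0,-1.86,0,1.9,255],[0,0,0,-1.87,0,1.93,255],[0,0,0,-1.87,0,1.93,120],[0,0,0,-1.87,0,1.93,0],[0,0,0,-1.87,0,1.93,0],[0,0,0,-1.87,0,1.93,0]]]'
python3 -m creep '[[[0,0,0,0,0,0,0],[0,0,0,0,0,0,0],[0,0,0,0,0,-0.6,0],[0,0,0,0,0,-1.2,0],[0,0,0,0,0,-2,0],[0,0,0,0,0,-3,0],[0,0,0,0,0,-4,0],[0,0,0,0,0,-5,0],[0,0,0,0,0,-5,0],[0,0,0,0,0,-5,0]]]'
python3 - <<'E'
from h import *
st()
plan([540,100,150],Rt(168,0))
E
```

```text
time: 12.25
position: [0.4821, 0.105, 0.0172]
ee_rot: [3.141, -0.785, 2.933]
contact_force: [0.3, -0.1, -0.2]
finger_gap: 0.0727
gripper_force: 0.0
time: 13.25
position: [0.5852, 0.0829, 0.1222]
ee_rot: [3.141, -0.786, 2.933]
contact_force: [-1.6, 0.5, -1.4]
finger_gap: 0.087
gripper_force: 0.0
t 13.25 q [-0.09, 0.97, 1.04, 0.09, 1.91, -1.46] p [0.5852 0.0829 0.1222] z [-0.692  0.147 -0.707] F [-1.6  0.5 -1.4] gap 0.087 gf 0.0
turn [0.0, -5.63, 0.0] shift [1.34, 0.24, 0.91] tgt [0.54   0.1    0.1313]
```

```bash
python3 -m creep '[[[0,-0.8,0,0.2,0,-0.3,0],[0,-1.6,0,0.4,0.1,-0.5,0],[0,-2.4,0,0.6,0.1,-0.7,0],[0,-3.2,0,0.8,0.1,-0.7,0],[0,-4.0,0,1.0,0.2,-0.6,0],[0,-4.8,0,1.2,0.24,-0.4,0],[0,-5.63,0,1.34,0.24,-0.4,0],[0,-5.63,0,1.34,0.24,-0.4,0],[0,-5.63,0,1.34,0.24,-0.4,0],[0,-5.63,0,1.34,0.24,-0.4,0]]]'
python3 -m creep '[[[0,0,1,0,0,0,0],[0,0,2,0,0,0,0],[0,0,3,0,0,0,0],[0,0,4,0,0,0,0],[0,0,5,0,0,0,0],[0,0,6,0,0,0,0],[0,0,7,0,0,0,0],[0,0,8,0,0,0,0],[0,0,9,0,0,0,0],[0,0,10,0,0,0,0]]]'
python3 -m creep '[[[0,0,1,0,0,0,0],[0,0,2,0,0,0,0],[0,0,3,0,0,0,0],[0,0,4,0,0,0,0],[0,0,5,0,0,0,0],[0,0,6,0,0,0,0],[0,0,7,0,0,0,0],[0,0,8,0,0,0,0],[0,0,9,0,0,0,0],[0,0,10,0,0,0,0]]]'
python3 - <<'E'
from h import *
st()
for n in ['scene','top']:
  im,d=bot.capture(n); P=cloud(n,d)
  for c in caps(n,im,P): print(n,c)
R=Rt(-12,-45)
m=np.array([np.cos(np.radians(168)),np.sin(np.radians(168)),0])
g=np.array([484,104,28])-12*m
plan(g-R.as_matrix()[:,2]*100,R)
E
```

```text
time: 14.25
position: [0.5689, 0.0938, 0.1588]
ee_rot: [3.141, -0.0, 2.932]
contact_force: [1.4, 0.3, -0.7]
finger_gap: 0.0869
gripper_force: 0.0
time: 15.25
position: [0.5693, 0.0935, 0.1585]
ee_rot: [-3.141, -0.0, 1.529]
contact_force: [-0.5, -0.1, 0.7]
finger_gap: 0.0869
gripper_force: 0.0
time: 16.25
position: [0.5694, 0.0935, 0.1585]
ee_rot: [-3.141, 0.0, 0.133]
contact_force: [-0.2, 0.6, -0.4]
finger_gap: 0.0873
gripper_force: 0.0
t 16.25 q [-0.03, 0.54, 1.62, 0.0, 0.98, 1.41] p [0.5694 0.0935 0.1585] z [-0.     0.001 -1.   ] F [-0.2  0.6 -0.4] gap 0.0873 gf 0.0
scene {'c': (483.4, 104.6), 'wh': (59.0, 78.5), 'mouth_yaw': 167.5, 'nb': 68, 'pos': 0, 'pix': array([298., 196.])}
scene {'c': (455.2, -105.6), 'wh': (58.7, 78.5), 'mouth_yaw': 178.3, 'nb': 79, 'pos': 0, 'pix': array([234., 238.])}
scene {'c': (612.6, -18.5), 'wh': (74.8, 61.1), 'mouth_yaw': -168.1, 'nb': 68, 'pos': 68, 'pix': array([309., 249.])}
top {'c': (613.3, -23.0), 'wh': (73.5, 47.5), 'mouth_yaw': -169.4, 'nb': 24, 'pos': 24, 'pix': array([284., 180.])}
top {'c': (454.8, -105.9), 'wh': (53.3, 72.7), 'mouth_yaw': 179.2, 'nb': 31, 'pos': 0, 'pix': array([313., 236.])}
turn [0.98, -5.57, 2.37] shift [-0.59, 0.05, 2.44] tgt [0.552  0.0896 0.0855]
```

```bash
python3 -m creep '[[[0.1,-0.7,0.3,0,0,0,0],[0.2,-1.4,0.6,0,0,0.1,0],[0.4,-2.1,0.9,-0.1,0,0.3,0],[0.5,-2.8,1.2,-0.2,0,0.6,0],[0.6,-3.5,1.5,-0.3,0,0.9,0],[0.7,-4.2,1.8,-0.4,0,1.3,0],[0.9,-4.9,2.1,-0.5,0,1.8,0],[0.98,-5.57,2.37,-0.59,0.05,2.44,0],[0.98,-5.57,2.37,-0.59,0.05,2.44,0],[0.98,-5.57,2.37,-0.59,0.05,2.44,0]]]'
python3 - <<'E'
from h import *
st()
R=Rt(-12,-45)
m=np.array([np.cos(np.radians(168)),np.sin(np.radians(168)),0])
plan(np.array([484,104,28])-12*m,R)
E
```

```text
time: 17.35
position: [0.5504, 0.0899, 0.0849]
ee_rot: [-3.139, 0.787, -0.206]
contact_force: [0.6, 0.1, 0.1]
finger_gap: 0.0872
gripper_force: 0.0
t 17.35 q [-0.09, 0.97, 1.16, 0.09, 1.79, 1.67] p [0.5504 0.0899 0.0849] z [-0.693  0.147 -0.706] F [0.6 0.1 0.1] gap 0.0872 gf 0.0
turn [-0.0, 0.01, 0.02] shift [0.03, 0.0, 3.28] tgt [0.4828 0.1043 0.0148]
```

```bash
python3 -m creep '[[[0,0,0,0,0,0.7,0],[0,0,0,0,0,1.4,0],[0,0,0,0,0,2.1,0],[0,0,0,0,0,2.8,0],[0,0,0,0.03,0,3.27,0],[0,0,0,0.03,0,3.28,0],[0,0,0,0.03,0,3.28,80],[0,0,0,0.03,0,3.28,255],[0,0,0,0.03,0,3.28,255],[0,0,0,0.03,0,3.28,255]]]'
python3 -m creep '[[[0,0,0,0,0,0,255],[0,0,0,0,0,0,255],[0,0,0,0,0,0,255],[0,0,0,-0.5,0,-0.5,255],[0,0,0,-1.2,0,-1.2,255],[0,0,0,-2,0,-2,255],[0,0,0,-2.8,0,-2.8,255],[0,0,0,-3.6,0,-3.6,255],[0,0,0,-4.1,0,-4.1,255],[0,0,0,-4.1,0,-4.1,255]]]'
python3 - <<'E'
from h import *
st()
plan([560,240,200],Rt(20,0))
E
```

```text
time: 18.35
position: [0.4839, 0.1043, 0.0165]
ee_rot: [-3.141, 0.783, -0.209]
contact_force: [0.4, -0.3, 0.6]
finger_gap: 0.0627
gripper_force: 0.0
time: 19.35
position: [0.4845, 0.1044, 0.1915]
ee_rot: [-3.14, 0.779, -0.208]
contact_force: [0.1, 0.6, -3.4]
finger_gap: 0.0559
gripper_force: 30.0
t 19.35 q [-0.07, 0.76, 1.33, 0.1, 1.83, 1.69] p [0.4845 0.1044 0.1915] z [-0.687  0.146 -0.712] F [ 0.1  0.6 -3.4] gap 0.0559 gf 30.0
turn [-1.56, 5.43, -3.79] shift [1.33, -4.94, -0.82] tgt [0.56   0.24   0.1813]
```

```bash
python3 -m creep '[[[-0.2,0.6,-0.4,0.2,-0.6,-0.1,255],[-0.4,1.3,-0.9,0.3,-1.2,-0.2,255],[-0.6,2.0,-1.4,0.5,-1.8,-0.3,255],[-0.8,2.7,-1.9,0.7,-2.5,-0.4,255],[-1.0,3.4,-2.4,0.8,-3.1,-0.5,255],[-1.2,4.1,-2.9,1.0,-3.7,-0.6,255],[-1.4,4.8,-3.4,1.2,-4.4,-0.7,255],[-1.56,5.43,-3.79,1.33,-4.94,-0.82,255],[-1.56,5.43,-3.79,1.33,-4.94,-0.82,255],[-1.56,5.43,-3.79,1.33,-4.94,-0.82,255]]]'
python3 - <<'E'
from h import *
st()
plan([607.8,337,165],Rt(38,45))
E
```

```text
time: 20.35
position: [0.5567, 0.2395, 0.1774]
ee_rot: [-3.138, 0.011, 0.349]
contact_force: [-0.7, -1.0, -3.6]
finger_gap: 0.0557
gripper_force: 30.0
t 20.35 q [0.22, 0.56, 1.52, 0.0, 1.08, 1.44] p [0.5567 0.2395 0.1774] z [-0.011 -0.001 -1.   ] F [-0.7 -1.  -3.6] gap 0.0557 gf 30.0
turn [0.85, 5.65, -2.15] shift [3.14, -2.61, 0.83] tgt [0.6182 0.3451 0.1518]
```

```bash
python3 -m creep '[[[0.2,0.5,-0.5,0.4,-0.4,0,255],[0.4,1.0,-1.0,0.8,-0.8,0,255],[0.6,1.6,-1.5,1.2,-1.2,0,255],[0.7,2.2,-2.0,1.6,-1.6,0.1,255],[0.8,2.8,-2.1,2.0,-2.0,0.2,255],[0.85,3.4,-2.15,2.4,-2.4,0.4,255],[0.85,4.0,-2.15,2.7,-2.6,0.5,255],[0.85,4.6,-2.15,2.9,-2.61,0.6,255],[0.85,5.2,-2.15,3.1,-2.61,0.7,255],[0.85,5.65,-2.15,3.14,-2.61,0.83,255]]]'
python3 - <<'E'
from h import *
st()
plan([607.8,337,145],Rt(38,45))
E
```

```text
time: 21.35
position: [0.613, 0.3526, 0.1579]
ee_rot: [-3.091, -0.704, 0.654]
contact_force: [-0.3, 0.6, -3.4]
finger_gap: 0.0558
gripper_force: 30.0
t 21.35 q [0.22, 0.6, 1.82, 1.34, 0.33, -0.09] p [0.613  0.3526 0.1579] z [ 0.482  0.433 -0.761] F [-0.3  0.6 -3.4] gap 0.0558 gf 30.0
turn [-0.32, 0.58, -0.06] shift [-0.58, 0.34, 0.64] tgt [0.6182 0.3451 0.1318]
```

```bash
python3 -m creep '[[[-0.1,0.2,0,-0.2,0.1,0.2,255],[-0.2,0.4,0,-0.4,0.2,0.4,255],[-0.32,0.58,-0.06,-0.58,0.34,0.64,255],[-0.32,0.58,-0.06,-0.58,0.34,0.64,255],[-0.32,0.58,-0.06,-0.58,0.34,0.64,255],[-0.32,0.58,-0.06,-0.58,0.34,0.64,255],[-0.32,0.58,-0.06,-0.58,0.34,0.64,255],[-0.32,0.58,-0.06,-0.58,0.34,0.64,255],[-0.32,0.58,-0.06,-0.58,0.34,0.64,255],[-0.32,0.58,-0.06,-0.58,0.34,0.64,255]]]'
python3 - <<'E'
from h import *
st()
plan([607.8,337,145],Rt(38,45));plan([607.8,337,64],Rt(38,45))
im,d=bot.capture('scene'); im2,d2=bot.capture('top')
a=cv2.resize(im[60:230,280:480],(470,400)); b=cv2.resize(im2[130:300,110:250],(330,400)); cv2.imwrite('pics/pl2.png',np.hstack([a,b]))
E
```

```text
time: 22.35
position: [0.6177, 0.3462, 0.1336]
ee_rot: [3.139, -0.786, 0.666]
contact_force: [-0.4, -0.1, -2.5]
finger_gap: 0.0559
gripper_force: 30.0
t 22.35 q [0.22, 0.66, 1.89, 2.0, 0.34, -0.78] p [0.6177 0.3462 0.1336] z [ 0.558  0.435 -0.707] F [-0.4 -0.1 -2.5] gap 0.0559 gf 30.0
turn [0.01, -0.0, 0.01] shift [-0.05, 0.04, 0.04] tgt [0.6182 0.3451 0.1318]
turn [0.01, -0.0, 0.01] shift [-1.96, 0.03, 1.94] tgt [0.6182 0.3451 0.0508]
```

View pics/pl2.png

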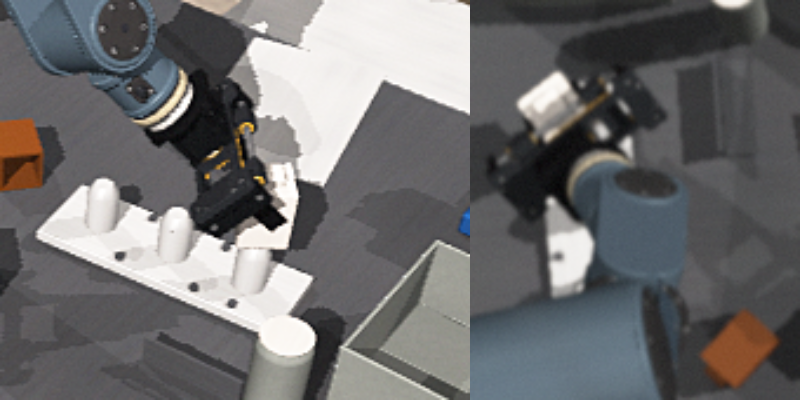

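The cap is upright above the far peg, whose body shows just below its mouth at (255,265) in the left half. Now I descend slowly.

```bash
python3 -m creep '[[[0,0,0,-0.2,0.03,0.2,255],[0,0,0,-0.4,0.03,0.4,255],[0,0,0,-0.6,0.03,0.6,255],[0,0,0,-0.8,0.03,0.8,255],[0,0,0,-1.0,0.03,1.0,255],[0,0,0,-1.2,0.03,1.2,255],[0,0,0,-1.4,0.03,1.4,255],[0,0,0,-1.6,0.03,1.6,255],[0,0,0,-1.75,0.03,1.75,255],[0,0,0,-1.85,0.03,1.85,255]]]'
python3 - <<'E'
from h import *
st()
plan([607.8,337,64],Rt(38,45))
E
```

```text
time: 23.45
position: [0.6182, 0.3453, 0.0542]
ee_rot: [3.14, -0.785, 0.665]
contact_force: [0.1, -0.5, -3.5]
finger_gap: 0.0557
gripper_force: 30.0
t 23.45 q [0.22, 0.82, 1.91, 2.35, 0.44, -1.16] p [0.6182 0.3453 0.0542] z [ 0.557  0.435 -0.707] F [ 0.1 -0.5 -3.5] gap 0.0557 gf 30.0
turn [0.01, 0.0, 0.01] shift [-0.08, 0.0, 0.08] tgt [0.6182 0.3451 0.0508]
```

```bash
python3 -m creep '[[[0,0,0,-0.05,0,0.05,255],[0,0,0,-0.1,0,0.1,255],[0,0,0,-0.11,0,0.11,255],[0,0,0,-0.11,0,0.11,255],[0,0,0,-0.11,0,0.11,180],[0,0,0,-0.11,0,0.11,100],[0,0,0,-0.11,0,0.11,0],[0,0,0,-0.11,0,0.11,0],[0,0,0,-0.11,0,0.11,0],[0,0,0,-0.11,0,0.11,0]]]'
python3 -m creep '[[[0,0,0,0,0,0,0],[0,0,0,0,0,0,0],[0,0,0,0,0,-0.5,0],[0,0,0,0,0,-1.2,0],[0,0,0,0,0,-2.0,0],[0,0,0,0,0,-3,0],[0,0,0,0,0,-4,0],[0,0,0,0,0,-5,0],[0,0,0,0,0,-5.5,0],[0,0,0,0,0,-5.5,0]]]'
python3 - <<'E'
from h import *
st()
for n in ['scene','top']:
  im,d=bot.capture(n); P=cloud(n,d)
  for c in caps(n,im,P): print(n,c)
  if n=='scene': 
    cv2.imwrite('pics/pl3.png',cv2.resize(im[60:230,280:480],(470,400)))
    m=(abs(P[...,2]-.101)<.006)&(np.hypot(P[...,0]-.608,P[...,1]-.337)<.05); print('boss',m.sum(),P[m].mean(0))
    m=(abs(P[...,2]-.089)<.004)&(np.hypot(P[...,0]-.608,P[...,1]-.337)<.06); print('closed',m.sum(),cv2.minAreaRect((P[m][:,:2]*1000).astype(np.float32)))
plan([560,200,200],Rt(10,0))
E
```

```text
time: 24.45
position: [0.6187, 0.3455, 0.0502]
ee_rot: [3.139, -0.786, 0.665]
contact_force: [-0.1, -0.6, -0.4]
finger_gap: 0.08
gripper_force: 0.0
time: 25.45
position: [0.5247, 0.2727, 0.1685]
ee_rot: [3.138, -0.787, 0.665]
contact_force: [0.4, -1.0, -0.5]
finger_gap: 0.0865
gripper_force: 0.0
t 25.45 q [0.08, 0.52, 2.16, 2.07, 0.46, -0.98] p [0.5247 0.2727 0.1685] z [ 0.559  0.434 -0.706] F [ 0.4 -1.  -0.5] gap 0.0865 gf 0.0
scene {'c': (454.2, -105.3), 'wh': (59.4, 78.7), 'mouth_yaw': 179.5, 'nb': 84, 'pos': 0, 'pix': array([235., 238.])}
scene {'c': (612.8, -17.8), 'wh': (75.9, 61.9), 'mouth_yaw': -167.1, 'nb': 59, 'pos': 59, 'pix': array([309., 249.])}
boss 98 [0.61150571 0.33532532 0.09992819]
closed 197 ((610.9613037109375, 336.85858154296875), (56.625274658203125, 60.86384582519531), 38.47172164916992)
top {'c': (612.9, -18.8), 'wh': (75.0, 55.9), 'mouth_yaw': -168.1, 'nb': 33, 'pos': 33, 'pix': array([282., 180.])}
top {'c': (454.9, -105.8), 'wh': (53.2, 72.9), 'mouth_yaw': 179.2, 'nb': 33, 'pos': 0, 'pix': array([313., 236.])}
turn [-1.36, -5.52, 3.32] shift [-0.11, 2.62, -0.76] tgt [0.56   0.2    0.1813]
```

```bash
python3 -m creep '[[[0,-0.8,0,0,0.2,-0.1,0],[0,-1.6,0,0,0.4,-0.2,0],[-0.2,-2.4,0.4,0,0.8,-0.3,0],[-0.4,-3.1,0.9,0,1.2,-0.4,0],[-0.6,-3.8,1.4,0,1.6,-0.5,0],[-0.8,-4.4,2.0,-0.1,2.0,-0.6,0],[-1.0,-4.9,2.5,-0.1,2.3,-0.7,0],[-1.2,-5.3,3.0,-0.1,2.6,-0.76,0],[-1.36,-5.52,3.32,-0.11,2.62,-0.76,0],[-1.36,-5.52,3.32,-0.11,2.62,-0.76,0]]]'
python3 - <<'E'
from h import *
st()
z=np.load('top0.npz'); P=z['P']
w=(P[...,2]>.035)&(P[...,2]<.06)&(np.hypot(P[...,0]-.75,P[...,1])<.09); print('ring',P[w].min(0),P[w].max(0))
R=Rt(12,-45); m=-np.array([np.cos(np.radians(12)),np.sin(np.radians(12)),0])
g=np.array([612.6,-18.6,28])-12*m; print(g)
plan(g-R.as_matrix()[:,2]*100,R)
E
```

```text
time: 26.55
position: [0.56, 0.2003, 0.1796]
ee_rot: [-3.07, -0.187, 0.336]
contact_force: [-0.1, 0.7, -0.2]
finger_gap: 0.0871
gripper_force: 0.0
t 26.55 q [0.1, 0.48, 1.7, 0.16, 0.8, 1.22] p [0.56   0.2003 0.1796] z [ 0.152  0.129 -0.98 ] F [-0.1  0.7 -0.2] gap 0.0871 gf 0.0
ring [ 0.72315774 -0.04074163  0.03503806] [0.82332122 0.05623127 0.05820436]
[624.33777121 -16.10505971  28.        ]
turn [-0.2, -6.92, 1.15] shift [0.94, 7.98, 2.8] tgt [ 0.6806 -0.0042  0.0855]
```

```bash
python3 - <<'E'
from h import *
z=np.load('top0.npz'); P=z['P']
w=(P[...,2]>.15)&(P[...,2]<.18)&(np.hypot(P[...,0]-.75,P[...,1]-.15)<.09); print('can',P[w].min(0),P[w].max(0))
plan([610,-16,190],Rt(12,0))
E
```

```text
can [0.71715959 0.11309207 0.15041615] [0.7719997  0.16875507 0.17763885]
turn [-0.6, -1.31, 0.95] shift [-0.84, 7.35, -0.41] tgt [ 0.61   -0.016   0.1713]
```

```bash
python3 -m creep '[[[0,0,0,-0.1,0.8,0,0],[-0.1,-0.2,0.1,-0.2,1.6,-0.1,0],[-0.2,-0.4,0.2,-0.3,2.5,-0.1,0],[-0.3,-0.6,0.4,-0.4,3.4,-0.2,0],[-0.4,-0.8,0.5,-0.5,4.3,-0.2,0],[-0.5,-1.0,0.7,-0.6,5.2,-0.3,0],[-0.6,-1.2,0.8,-0.7,6.1,-0.4,0],[-0.6,-1.31,0.95,-0.8,6.9,-0.41,0],[-0.6,-1.31,0.95,-0.84,7.35,-0.41,0],[-0.6,-1.31,0.95,-0.84,7.35,-0.41,0]]]'
python3 - <<'E'
from h import *
st()
im,d=bot.capture('scene'); P=cloud('scene',d)
for c in caps('scene',im,P): print(c)
R=Rt(12,-45); m=-np.array([np.cos(np.radians(12)),np.sin(np.radians(12)),0])
g=np.array([612.6,-18.6,28])-12*m; print(g)
plan(g-R.as_matrix()[:,2]*100,R)
E
```

```text
time: 27.55
position: [0.6112, -0.016, 0.1705]
ee_rot: [-3.139, -0.004, 0.213]
contact_force: [1.6, 0.0, -0.7]
finger_gap: 0.0868
gripper_force: 0.0
t 27.55 q [-0.21, 0.57, 1.52, 0.0, 1.05, 1.15] p [ 0.6112 -0.016   0.1705] z [ 0.003  0.003 -1.   ] F [ 1.6  0.  -0.7] gap 0.0868 gf 0.0
{'c': (455.4, -105.7), 'wh': (77.1, 61.9), 'mouth_yaw': -178.3, 'nb': 70, 'pos': 70, 'pix': array([234., 238.])}
{'c': (613.0, -17.8), 'wh': (75.5, 61.3), 'mouth_yaw': -168.9, 'nb': 67, 'pos': 67, 'pix': array([309., 249.])}
[624.33777121 -16.10505971  28.        ]
turn [-0.01, -5.65, 0.03] shift [2.35, 0.16, 2.85] tgt [ 0.6806 -0.0042  0.0855]
```

```bash
python3 -m creep '[[[0,-0.8,0,0.6,0,0,0],[0,-1.6,0,1.2,0,0,0],[0,-2.4,0,1.8,0.1,0.1,0],[0,-3.2,0,2.35,0.16,0.3,0],[0,-4.0,0,2.35,0.16,0.6,0],[0,-4.8,0,2.35,0.16,1.2,0],[0,-5.4,0,2.35,0.16,1.8,0],[0,-5.65,0.03,2.35,0.16,2.4,0],[0,-5.65,0.03,2.35,0.16,2.85,0],[0,-5.65,0.03,2.35,0.16,2.85,0]]]'
python3 - <<'E'
from h import *
st()
R=Rt(12,-45); m=-np.array([np.cos(np.radians(12)),np.sin(np.radians(12)),0])
g=np.array([612.6,-18.6,28])-12*m
plan(g,R)
E
```

```text
time: 28.6
position: [0.6792, -0.0029, 0.0836]
ee_rot: [-3.138, 0.789, 0.214]
contact_force: [0.1, -0.5, -0.6]
finger_gap: 0.087
gripper_force: 0.0
t 28.6 q [-0.08, 1.15, 0.68, -0.23, 2.06, 1.25] p [ 0.6792 -0.0029  0.0836] z [-0.694 -0.148 -0.704] F [ 0.1 -0.5 -0.6] gap 0.087 gf 0.0
turn [0.0, 0.03, 0.02] shift [-0.01, 0.05, 3.26] tgt [ 0.6114 -0.0189  0.0148]
```

```bash
python3 -m creep '[[[0,0,0,0,0,0.7,0],[0,0,0,0,0.05,1.4,0],[0,0,0,0,0.05,2.1,0],[0,0,0,0,0.05,2.8,0],[0,0.03,0,0,0.05,3.25,0],[0,0.03,0,0,0.05,3.26,0],[0,0.03,0,0,0.05,3.26,80],[0,0.03,0,0,0.05,3.26,255],[0,0.03,0,0,0.05,3.26,255],[0,0.03,0,0,0.05,3.26,255]]]'
python3 -m creep '[[[0,0,0,0,0,0,255],[0,0,0,0,0,0,255],[0,0,0,0,0,0,255],[0,0,0,-0.5,0,-0.5,255],[0,0,0,-1.2,0,-1.2,255],[0,0,0,-2,0,-2,255],[0,0,0,-2.8,0,-2.8,255],[0,0,0,-3.6,0,-3.6,255],[0,0,0,-4.1,0,-4.1,255],[0,0,0,-4.1,0,-4.1,255]]]'
python3 - <<'E'
from h import *
st()
plan([530,100,210],Rt(20,0))
E
```

```text
time: 29.6
position: [0.6145, -0.0201, 0.0178]
ee_rot: [3.141, 0.779, 0.21]
contact_force: [-0.6, 0.7, 0.7]
finger_gap: 0.063
gripper_force: 0.0
time: 30.6
position: [0.6147, -0.021, 0.1958]
ee_rot: [3.136, 0.772, 0.207]
contact_force: [1.0, 0.9, -1.7]
finger_gap: 0.056
gripper_force: 30.0
t 30.6 q [-0.11, 0.92, 0.92, -0.25, 2.03, 1.23] p [ 0.6147 -0.021   0.1958] z [-0.682 -0.148 -0.716] F [ 1.   0.9 -1.7] gap 0.056 gf 30.0
turn [-0.36, 5.52, -0.96] shift [-1.28, -4.53, 1.44] tgt [0.53   0.1    0.1913]
```

```bash
python3 -m creep '[[[0,0.6,-0.1,-0.1,-0.5,0.1,255],[-0.1,1.3,-0.2,-0.3,-1.1,0.3,255],[-0.1,2.0,-0.3,-0.5,-1.7,0.5,255],[-0.2,2.7,-0.4,-0.7,-2.3,0.7,255],[-0.2,3.4,-0.6,-0.8,-2.9,0.9,255],[-0.3,4.1,-0.7,-1.0,-3.5,1.1,255],[-0.3,4.8,-0.8,-1.2,-4.0,1.3,255],[-0.36,5.52,-0.96,-1.28,-4.53,1.44,255],[-0.36,5.52,-0.96,-1.28,-4.53,1.44,255],[-0.36,5.52,-0.96,-1.28,-4.53,1.44,255]]]'
python3 - <<'E'
from h import *
st()
plan([490,250,200],Rt(40,12))
E
```

```text
time: 31.6
position: [0.5269, 0.1003, 0.1871]
ee_rot: [-3.137, 0.01, 0.35]
contact_force: [0.6, -0.3, -1.8]
finger_gap: 0.0558
gripper_force: 30.0
t 31.6 q [-0.02, 0.46, 1.68, 0.0, 1.01, 1.2] p [0.5269 0.1003 0.1871] z [-0.011  0.001 -1.   ] F [ 0.6 -0.3 -1.8] gap 0.0558 gf 30.0
turn [0.21, 1.55, -2.49] shift [0.68, -5.15, 0.2] tgt [0.493  0.2525 0.1817]
```

```bash
python3 -m creep '[[[0,0.2,-0.3,0.1,-0.6,0,255],[0,0.4,-0.6,0.2,-1.2,0,255],[0.1,0.6,-0.9,0.3,-1.8,0,255],[0.1,0.8,-1.2,0.4,-2.5,0.1,255],[0.1,1.0,-1.5,0.5,-3.1,0.1,255],[0.2,1.2,-1.8,0.6,-3.7,0.1,255],[0.2,1.4,-2.1,0.6,-4.3,0.2,255],[0.21,1.55,-2.4,0.68,-4.9,0.2,255],[0.21,1.55,-2.49,0.68,-5.15,0.2,255],[0.21,1.55,-2.49,0.68,-5.15,0.2,255]]]'
python3 - <<'E'
from h import *
st()
plan([508.4,326.3,160],Rt(45,45))
E
```

```text
time: 32.6
position: [0.495, 0.253, 0.1817]
ee_rot: [3.14, -0.211, 0.699]
contact_force: [-0.0, -0.1, -2.4]
finger_gap: 0.0555
gripper_force: 30.0
t 32.6 q [0.22, 0.42, 1.81, 0.14, 0.73, 0.99] p [0.495  0.253  0.1817] z [ 0.161  0.133 -0.978] F [-0.  -0.1 -2.4] gap 0.0555 gf 30.0
turn [0.31, 4.11, -0.55] shift [2.06, -1.62, 1.63] tgt [0.5177 0.3357 0.1468]
```

```bash
python3 -m creep '[[[0,0.4,-0.1,0.2,-0.2,0,255],[0.1,0.8,-0.2,0.4,-0.4,0,255],[0.1,1.3,-0.3,0.6,-0.6,0.1,255],[0.2,1.8,-0.4,0.9,-0.8,0.3,255],[0.2,2.3,-0.5,1.2,-1.0,0.5,255],[0.3,2.8,-0.55,1.5,-1.2,0.8,255],[0.31,3.3,-0.55,1.8,-1.4,1.1,255],[0.31,3.7,-0.55,2.0,-1.6,1.4,255],[0.31,4.11,-0.55,2.06,-1.62,1.63,255],[0.31,4.11,-0.55,2.06,-1.62,1.63,255]]]'
python3 - <<'E'
from h import *
st()
plan([508.4,326.3,145],Rt(45,45.6))
E
```

```text
time: 33.6
position: [0.5129, 0.3375, 0.1512]
ee_rot: [-3.111, -0.753, 0.78]
contact_force: [-0.1, 0.9, -2.2]
finger_gap: 0.0562
gripper_force: 30.0
t 33.6 q [0.19, 0.56, 2.08, 1.89, 0.44, -0.81] p [0.5129 0.3375 0.1512] z [ 0.464  0.502 -0.73 ] F [-0.1  0.9 -2.2] gap 0.0562 gf 30.0
turn [-0.19, 0.31, -0.03] shift [-0.39, 0.17, 0.52] tgt [0.5178 0.3357 0.1319]
```

```bash
python3 -m creep '[[[-0.1,0.15,0,-0.2,0.1,0.2,255],[-0.19,0.31,-0.03,-0.39,0.17,0.52,255],[-0.19,0.31,-0.03,-0.39,0.17,0.52,255],[-0.19,0.31,-0.03,-0.39,0.17,0.52,255],[-0.19,0.31,-0.03,-0.39,0.17,0.52,255],[-0.19,0.31,-0.03,-0.39,0.17,0.52,255],[-0.19,0.31,-0.03,-0.39,0.17,0.52,255],[-0.19,0.31,-0.03,-0.39,0.17,0.52,255],[-0.19,0.31,-0.03,-0.39,0.17,0.52,255],[-0.19,0.31,-0.03,-0.39,0.17,0.52,255]]]'
python3 - <<'E'
from h import *
st()
plan([508.4,326.3,64],Rt(45,45.6))
im,d=bot.capture('scene'); P=cloud('scene',d)
m=(P[...,2]>.15)&(P[...,2]<.2)&(im.min(2)>150)&(np.hypot(P[...,0]-.508,P[...,1]-.326)<.08); print('held cap top',m.sum(),P[m].mean(0) if m.any() else 0)
cv2.imwrite('pics/pl4.png',cv2.resize(im[60:230,280:480],(470,400)))
E
```

```text
time: 34.6
position: [0.5156, 0.3365, 0.132]
ee_rot: [-3.138, -0.794, 0.785]
contact_force: [-0.1, -0.1, -1.3]
finger_gap: 0.0558
gripper_force: 30.0
t 34.6 q [0.19, 0.62, 2.12, 2.16, 0.51, -1.1] p [0.5156 0.3365 0.132 ] z [ 0.502  0.506 -0.701] F [-0.1 -0.1 -1.3] gap 0.0558 gf 30.0
turn [-0.02, 0.02, -0.0] shift [-1.9, 0.08, 1.92] tgt [0.5178 0.3357 0.0509]
held cap top 139 [0.52540078 0.33396636 0.16986934]
```

View pics/pl4.png

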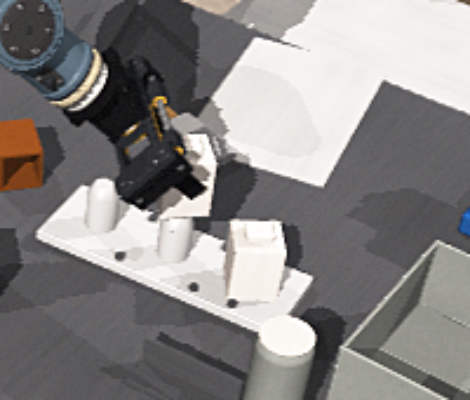

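The first cap is seated on the far peg at (255,260). The second is upright above the middle peg at (175,240). Descending.

```bash
python3 -m creep '[[[0,0,0,-0.2,0.05,0.2,255],[0,0,0,-0.4,0.08,0.4,255],[0,0,0,-0.6,0.08,0.6,255],[0,0,0,-0.8,0.08,0.8,255],[0,0,0,-1.0,0.08,1.0,255],[0,0,0,-1.2,0.08,1.2,255],[0,0,0,-1.4,0.08,1.4,255],[0,0,0,-1.6,0.08,1.6,255],[0,0,0,-1.7,0.08,1.72,255],[0,0,0,-1.8,0.08,1.82,255]]]'
python3 - <<'E'
from h import *
st()
plan([508.4,326.3,64],Rt(45,45.6))
E
```

```text
time: 35.65
position: [0.518, 0.3356, 0.0546]
ee_rot: [-3.138, -0.794, 0.784]
contact_force: [0.1, 0.1, -2.0]
finger_gap: 0.0558
gripper_force: 30.0
t 35.65 q [0.18, 0.82, 2.13, 2.4, 0.65, -1.39] p [0.518  0.3356 0.0546] z [ 0.502  0.506 -0.701] F [ 0.1  0.1 -2. ] gap 0.0558 gf 30.0
turn [-0.02, 0.02, -0.01] shift [-0.09, -0.01, 0.09] tgt [0.5178 0.3357 0.0509]
```

```bash
python3 -m creep '[[[0,0,0,-0.05,0,0.05,255],[0,0,0,-0.1,0,0.1,255],[0,0,0,-0.12,0,0.12,255],[0,0,0,-0.12,0,0.12,255],[0,0,0,-0.12,0,0.12,180],[0,0,0,-0.12,0,0.12,100],[0,0,0,-0.12,0,0.12,0],[0,0,0,-0.12,0,0.12,0],[0,0,0,-0.12,0,0.12,0],[0,0,0,-0.12,0,0.12,0]]]'
python3 -m creep '[[[0,0,0,0,0,0,0],[0,0,0,0,0,0,0],[0,0,0,0,0,-0.5,0],[0,0,0,0,0,-1.2,0],[0,0,0,0,0,-2.0,0],[0,0,0,0,0,-3,0],[0,0,0,0,0,-4,0],[0,0,0,0,0,-5,0],[0,0,0,0,0,-5.5,0],[0,0,0,0,0,-5.5,0]]]'
python3 - <<'E'
from h import *
st()
for n in ['scene','top']:
  im,d=bot.capture(n); P=cloud(n,d)
  for c in caps(n,im,P): print(n,c)
  if n=='scene': 
   for x,y in((.608,.337),(.508,.326)):
    m=(abs(P[...,2]-.089)<.004)&(np.hypot(P[...,0]-x,P[...,1]-y)<.045); print('closed',m.sum(),np.median(P[m][:,2]),cv2.minAreaRect((P[m][:,:2]*1000).astype(np.float32)))
plan([460,120,220],Rt(10,0))
E
```

```text
time: 36.65
position: [0.5192, 0.3359, 0.0505]
ee_rot: [-3.139, -0.796, 0.784]
contact_force: [2.8, 0.2, 1.3]
finger_gap: 0.0801
gripper_force: 1.1
time: 37.65
position: [0.4325, 0.2513, 0.1665]
ee_rot: [-3.138, -0.792, 0.784]
contact_force: [0.2, -0.4, -0.8]
finger_gap: 0.0869
gripper_force: 0.0
t 37.65 q [-0.05, 0.5, 2.38, 2.06, 0.64, -1.24] p [0.4325 0.2513 0.1665] z [ 0.501  0.505 -0.703] F [ 0.2 -0.4 -0.8] gap 0.0869 gf 0.0
scene {'c': (454.5, -105.0), 'wh': (59.2, 78.2), 'mouth_yaw': 177.6, 'nb': 81, 'pos': 0, 'pix': array([234., 238.])}
closed 203 0.08846783885687785 ((611.1731567382812, 336.9703063964844), (56.91303634643555, 62.98981475830078), 37.60475158691406)
closed 177 0.08904509083642839 ((511.7432861328125, 328.2568664550781), (58.09842300415039, 64.45657348632812), 46.15589141845703)
top {'c': (454.8, -105.8), 'wh': (53.0, 72.8), 'mouth_yaw': 179.2, 'nb': 34, 'pos': 0, 'pix': array([314., 236.])}
turn [-1.75, -5.49, 4.14] shift [-0.91, 3.7, -2.63] tgt [0.46   0.12   0.2013]
```

Both caps are seated, with closed ends at about 89 mm. The near peg is close to the arm's inner limit, so I fit a quick kinematic model from the logged poses to choose a feasible approach azimuth. Meanwhile I move towards the third cap.

```bash
python3 -m creep '[[[0,-0.7,0,-0.1,0.3,-0.6,0],[-0.2,-1.5,0.5,-0.2,0.7,-0.9,0],[-0.5,-2.3,1.0,-0.3,1.1,-1.2,0],[-0.8,-3.0,1.6,-0.4,1.5,-1.5,0],[-1.0,-3.7,2.2,-0.5,2.0,-1.8,0],[-1.2,-4.3,2.8,-0.6,2.5,-2.1,0],[-1.4,-4.9,3.4,-0.7,3.0,-2.3,0],[-1.6,-5.3,3.9,-0.8,3.5,-2.5,0],[-1.75,-5.49,4.14,-0.91,3.7,-2.63,0],[-1.75,-5.49,4.14,-0.91,3.7,-2.63,0]]]'
cat > kin.py <<'E'
import numpy as np
from scipy.optimize import least_squares
from scipy.spatial.transform import Rotation as Ro
E_=lambda a,t:Ro.from_euler(a,t)
def fk(q,k):
    a1,b,d1,L2,a3,L4,L6=k
    R2=E_('z',q[0])*E_('y',q[1]); R3=R2*E_('y',q[2]); R5=R3*E_('z',q[3])*E_('y',q[4])
    p=E_('z',q[0]).apply([a1,b,d1])+R2.apply([0,0,L2])+R3.apply([a3,0,L4])+R5.apply([0,0,L6])
    return p,R5*E_('z',q[5]+np.pi/2)
D=[([0.9615,.5284,1.4338,0,1.1814,-.1785],[.2606,.5674,.2217]),([-.08,1.0,1.37,.1,1.55,-1.48],[.4833,.1041,.015]),([.22,.57,1.53,0,1.04,-1.44],[.559,.2396,.1661]),([.22,.82,1.91,2.35,.44,-1.16],[.6182,.3453,.0542]),([.08,.52,2.16,2.07,.46,-.98],[.5247,.2727,.1685]),([-.08,1.15,.68,-.23,2.06,1.25],[.6792,-.0029,.0836]),([-.05,.5,2.38,2.06,.64,-1.24],[.4325,.2513,.1665]),([.18,.82,2.13,2.4,.65,-1.39],[.518,.3356,.0546])]
s=least_squares(lambda k:np.concatenate([fk(q,k)[0]-p for q,p in D]),[0,.11,.3,.4,0,.4,.25])
k=s.x
lo=np.array([-3.08,-.75,.22,-1.43,0,-2.85]);hi=np.array([3.08,2.2,2.44,4.57,2.65,2.85])
def ik(p,R,q0):
    def f(q):
        P,Q=fk(q,k); return np.r_[(P-p)*5,(Q.inv()*R).as_rotvec()]
    r=least_squares(f,np.clip(q0,lo+.01,hi-.01),bounds=(lo,hi)); return r.x,np.abs(r.fun).max()
E
python3 - <<'E'
from h import *
from kin import *
st()
print(k.round(3),np.abs(s.fun).max())
for az in (20,45,70,90,110,130):
  R=Rt(az,45)
  for z in (150,64):
    p=np.array([409,315.5,z])/1000+R.apply([0,0,.0187])
    q,e=ik(p,R,[.1,.7,2.1,2,.6,-1]); print(az,z,q.round(2),round(e,4))
R=Rt(-1,-45); plan(np.array([466.8,-105.8,28])-R.as_matrix()[:,2]*100,R)
E
```

```text
time: 38.75
position: [0.4605, 0.1219, 0.2002]
ee_rot: [-3.061, -0.196, 0.36]
contact_force: [-0.7, 0.1, -0.3]
finger_gap: 0.0865
gripper_force: 0.0
t 38.75 q [-0.08, 0.3, 1.95, 0.23, 0.75, 0.96] p [0.4605 0.1219 0.2002] z [ 0.154  0.144 -0.978] F [-0.7  0.1 -0.3] gap 0.0865 gf 0.0
[0.    0.112 0.271 0.588 0.114 0.39  0.305] 0.0034058431994286043
20 150 [ 0.5   0.6   2.31  3.34  0.56 -1.64] 0.0
20 64 [ 0.5   0.88  2.34  3.28  0.86 -1.56] 0.0
45 150 [ 0.22  0.6   2.35  2.43  0.63 -1.39] 0.0
45 64 [ 0.22  0.9   2.38  2.63  0.9  -1.66] 0.0
70 150 [ 0.04  0.6   2.23  1.62  0.71 -1.11] 0.0
70 64 [ 0.04  0.85  2.25  1.92  0.77 -1.51] 0.0
90 150 [ 0.    0.61  2.07  1.16  0.88 -0.96] 0.0
90 64 [ 0.    0.82  2.09  1.35  0.81 -1.25] 0.0
110 150 [ 0.03  0.65  1.89  0.86  1.09 -0.93] 0.0
110 64 [ 0.03  0.83  1.91  0.95  0.97 -1.1 ] 0.0
130 150 [ 0.09  0.7   1.72  0.65  1.3  -0.98] 0.0
130 64 [ 0.09  0.85  1.74  0.68  1.17 -1.08] 0.0
turn [0.29, -6.83, 2.97] shift [-1.43, 8.15, 2.97] tgt [ 0.5243 -0.1068  0.0855]
```

```bash
python3 -m creep '[[[0,-0.6,0.3,-0.1,0.8,0,0],[0,-1.2,0.6,-0.3,1.6,0,0],[0,-1.9,0.9,-0.4,2.5,0,0],[0.1,-2.6,1.2,-0.6,3.4,0.2,0],[0.1,-3.3,1.5,-0.8,4.3,0.4,0],[0.1,-4.0,1.8,-1.0,5.2,0.7,0],[0.2,-4.7,2.1,-1.1,6.1,1.0,0],[0.2,-5.4,2.4,-1.2,7.0,1.4,0],[0.3,-6.1,2.7,-1.3,7.7,1.8,0],[0.29,-6.83,2.97,-1.43,8.15,2.2,0]]]'
python3 - <<'E'
from h import *
st()
im,d=bot.capture('scene'); P=cloud('scene',d)
for c in caps('scene',im,P): print(c)
R=Rt(-1,-45); plan(np.array([466.8,-105.8,28])-R.as_matrix()[:,2]*80,R);plan(np.array([466.8,-105.8,28]),R)
E
```

```text
time: 39.75
position: [0.522, -0.1096, 0.1057]
ee_rot: [-3.139, 0.787, -0.013]
contact_force: [1.2, 0.5, -0.2]
finger_gap: 0.0867
gripper_force: 0.0
t 39.75 q [-0.3, 0.93, 1.21, -0.2, 1.77, 1.32] p [ 0.522  -0.1096  0.1057] z [-0.708  0.012 -0.706] F [ 1.2  0.5 -0.2] gap 0.0867 gf 0.0
{'c': (447.6, -104.3), 'wh': (65.2, 62.1), 'mouth_yaw': 0.0, 'nb': 0, 'pos': 0, 'pix': array([230., 235.])}
turn [-0.0, 0.07, 0.02] shift [0.38, -0.12, 0.91] tgt [ 0.5101 -0.1066  0.0713]
turn [-0.0, 0.07, 0.02] shift [0.41, -0.12, 3.58] tgt [ 0.4536 -0.1056  0.0148]
```

```bash
python3 -m creep '[[[0,0.07,0,0.4,-0.12,0.6,0],[0,0.07,0.02,0.41,-0.12,1.3,0],[0,0.07,0.02,0.41,-0.12,2.0,0],[0,0.07,0.02,0.41,-0.12,2.7,0],[0,0.07,0.02,0.41,-0.12,3.3,0],[0,0.07,0.02,0.41,-0.12,3.58,0],[0,0.07,0.02,0.41,-0.12,3.58,0],[0,0.07,0.02,0.41,-0.12,3.58,80],[0,0.07,0.02,0.41,-0.12,3.58,255],[0,0.07,0.02,0.41,-0.12,3.58,255]]]'
python3 -m creep '[[[0,0,0,0,0,0,255],[0,0,0,0,0,0,255],[0,0,0,0,0,0,255],[0,0,0,0,0,0,255],[0,0,0,-0.7,0,-0.7,255],[0,0,0,-1.6,0,-1.6,255],[0,0,0,-2.6,0,-2.6,255],[0,0,0,-3.6,0,-3.6,255],[0,0,0,-4.2,0,-4.2,255],[0,0,0,-4.2,0,-4.2,255]]]'
python3 - <<'E'
from h import *
st()
plan([480,60,210],Rt(35,0))
E
```

```text
time: 40.8
position: [0.4553, -0.1042, 0.0236]
ee_rot: [3.141, 0.771, -0.015]
contact_force: [0.2, 0.2, -0.1]
finger_gap: 0.0703
gripper_force: 0.0
time: 41.8
position: [0.4537, -0.1044, 0.2039]
ee_rot: [3.139, 0.765, -0.017]
contact_force: [0.8, -1.5, -1.9]
finger_gap: 0.0559
gripper_force: 30.0
t 41.8 q [-0.33, 0.71, 1.39, -0.22, 1.78, 1.3] p [ 0.4537 -0.1044  0.2039] z [-0.693  0.01  -0.721] F [ 0.8 -1.5 -1.9] gap 0.0559 gf 30.0
turn [-1.71, 5.3, -4.27] shift [0.86, -5.49, -0.25] tgt [0.48   0.06   0.1913]
```

Cap C was gripped about 10 mm higher than planned because the arm stopped short. I account for that by tracking the mouth point in the tool frame, and I check with the camera on the way.

```bash
python3 -m creep '[[[-0.2,0.6,-0.4,0.1,-0.6,0,255],[-0.4,1.2,-0.9,0.2,-1.2,0,255],[-0.6,1.8,-1.4,0.3,-1.9,-0.1,255],[-0.8,2.5,-1.9,0.4,-2.6,-0.1,255],[-1.0,3.2,-2.4,0.5,-3.3,-0.1,255],[-1.2,3.8,-2.9,0.6,-4.0,-0.2,255],[-1.4,4.4,-3.4,0.7,-4.6,-0.2,255],[-1.6,5.0,-3.9,0.8,-5.2,-0.25,255],[-1.71,5.3,-4.27,0.86,-5.49,-0.25,255],[-1.71,5.3,-4.27,0.86,-5.49,-0.25,255]]]'
python3 - <<'E'
from h import *
st()
im,d=bot.capture('scene'); P=cloud('scene',d)
cv2.imwrite('pics/held3.png',cv2.resize(im[60:300,160:400],(600,600)))
plan([400,200,210],Rt(96,15))
E
```

```text
time: 42.8
position: [0.4748, 0.0614, 0.187]
ee_rot: [-3.132, 0.01, 0.612]
contact_force: [-0.6, -0.4, -3.0]
finger_gap: 0.0559
gripper_force: 30.0
t 42.8 q [-0.11, 0.39, 1.82, 0.0, 0.94, 0.85] p [0.4748 0.0614 0.187 ] z [-0.014  0.003 -1.   ] F [-0.6 -0.4 -3. ] gap 0.0559 gf 30.0
turn [0.91, 1.72, -7.59] shift [0.66, -5.41, -0.11] tgt [0.3995 0.2048 0.1919]
```

View pics/held3.png

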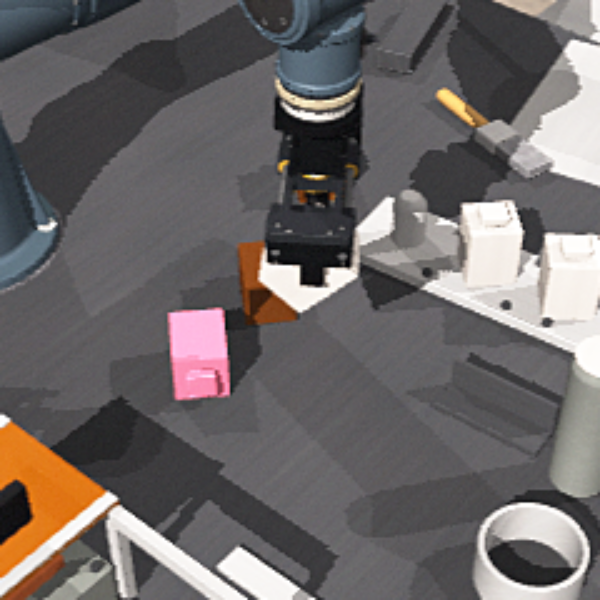

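The cap is held under the fingers at (310,275). The two seated caps stand on the middle and far pegs, and the near peg at (410,215) is free. Moving on.

```bash
python3 -m creep '[[[0.1,0.2,-0.8,0.1,-0.5,0,255],[0.2,0.4,-1.6,0.1,-1.1,0,255],[0.3,0.6,-2.4,0.2,-1.7,0,255],[0.4,0.8,-3.2,0.3,-2.3,0,255],[0.5,1.0,-4.0,0.4,-2.9,0,255],[0.6,1.2,-4.8,0.4,-3.5,0,255],[0.7,1.4,-5.6,0.5,-4.1,-0.1,255],[0.8,1.6,-6.4,0.6,-4.7,-0.1,255],[0.9,1.7,-7.2,0.6,-5.2,-0.1,255],[0.91,1.72,-7.59,0.66,-5.41,-0.11,255]]]'
cat >> h.py <<'E'
# grasp of cap C: tool-frame mouth vector
Rg=Rt(-1,-43.9); gpt=np.array([.4675,-.104,.0383])
vC=Rg.inv().apply(np.array([.4178,-.1052,.028])-gpt)
def planC(mouth,az=96):
    R=Rt(az,46.1); p=np.array(mouth)/1000-R.apply(vC); plan(p*1000,R)
E
python3 - <<'E'
from h import *
st()
print(vC, Rt(96,46.1).apply(vC))
planC([409,315.5,110])
E
```

```text
time: 43.85
position: [0.4008, 0.2044, 0.192]
ee_rot: [3.14, -0.261, 1.678]
contact_force: [-0.5, -0.8, -2.4]
finger_gap: 0.0556
gripper_force: 30.0
t 43.85 q [0.04, 0.33, 1.95, 0.33, 0.9, -0.29] p [0.4008 0.2044 0.192 ] z [-0.026  0.257 -0.966] F [-0.5 -0.8 -2.4] gap 0.0556 gf 30.0
[-0.02864881  0.0020672   0.04186398] [ 0.00097923  0.01045966 -0.04967149]
turn [-0.0, 3.89, 0.02] shift [3.24, 0.6, 2.43] tgt [0.4066 0.3184 0.1467]
```

```bash
python3 -m creep '[[[0,0.4,0,0.3,0.1,0,255],[0,0.8,0,0.7,0.1,0.1,255],[0,1.2,0,1.0,0.2,0.3,255],[0,1.6,0,1.4,0.2,0.6,255],[0,2.1,0,1.8,0.3,0.9,255],[0,2.6,0,2.2,0.4,1.2,255],[0,3.1,0,2.6,0.5,1.6,255],[0,3.6,0,3.0,0.6,2.0,255],[0,3.89,0,3.24,0.6,2.43,255],[0,3.89,0.02,3.24,0.6,2.43,255]]]'
python3 -m creep '[[[0,0,0,0,0,0,255],[0,0,0,0,0,0,255],[0,0,0,0,0,0,255],[0,0,0,0,0,0,255],[0,0,0,0,0,0,255],[0,0,0,0,0,0,255],[0,0,0,0,0,0,255],[0,0,0,0,0,0,255],[0,0,0,0,0,0,255],[0,0,0,0,0,0,255]]]'
python3 - <<'E'
from h import *
st()
for n in ('scene','top'):
  im,d=bot.capture(n); P=cloud(n,d)
  m=(P[...,2]>.165)&(P[...,2]<.215)&(im.min(2)>130)&(np.hypot(P[...,0]-.409,P[...,1]-.318)<.06)
  print(n,'held cap top',m.sum())
  if m.any():
    zz=P[m][:,2]; print(np.percentile(zz,[5,50,95]).round(4)); 
    for a,b in ((.178,.189),(.191,.202)):
      w=m&(P[...,2]>a)&(P[...,2]<b); print(a,w.sum(),P[w].mean(0).round(4),P[w].min(0).round(3),P[w].max(0).round(3))
  if n=='scene':cv2.imwrite('pics/pl5.png',cv2.resize(im[60:230,260:440],(600,566)))
planC([409,315.5,110]); planC([409,315.5,85]);planC([409,315.5,15])
E
```

```text
time: 44.85
position: [0.4078, 0.3178, 0.1449]
ee_rot: [-3.138, -0.803, 1.67]
contact_force: [-1.2, 0.5, -2.4]
finger_gap: 0.0561
gripper_force: 30.0
time: 45.85
position: [0.4076, 0.3185, 0.1477]
ee_rot: [3.137, -0.804, 1.677]
contact_force: [-0.7, -0.5, -2.6]
finger_gap: 0.0558
gripper_force: 30.0
t 45.85 q [-0.03, 0.61, 2.03, 1.04, 0.97, -0.95] p [0.4076 0.3185 0.1477] z [-0.072  0.717 -0.694] F [-0.7 -0.5 -2.6] gap 0.0558 gf 30.0
scene held cap top 18
[0.1813 0.1852 0.1961]
0.178 11 [0.4174 0.2907 0.183 ] [0.409 0.287 0.18 ] [0.423 0.297 0.186]
0.191 7 [0.4144 0.304  0.1951] [0.4   0.297 0.194] [0.422 0.328 0.197]
top held cap top 75
[0.1758 0.182  0.1863]
0.178 65 [0.4306 0.3168 0.1827] [0.427 0.295 0.178] [0.437 0.343 0.188]
0.191 1 [0.4263 0.3049 0.1925] [0.426 0.305 0.193] [0.426 0.305 0.193]
turn [0.03, 0.0, 0.01] shift [-0.02, -0.03, 0.02] tgt [0.4066 0.3184 0.1467]
turn [0.03, 0.0, 0.01] shift [-0.62, -0.04, 0.6] tgt [0.4066 0.3184 0.1217]
turn [0.03, 0.0, 0.01] shift [-2.3, -0.04, 2.22] tgt [0.4066 0.3184 0.0517]
```

View pics/pl5.png

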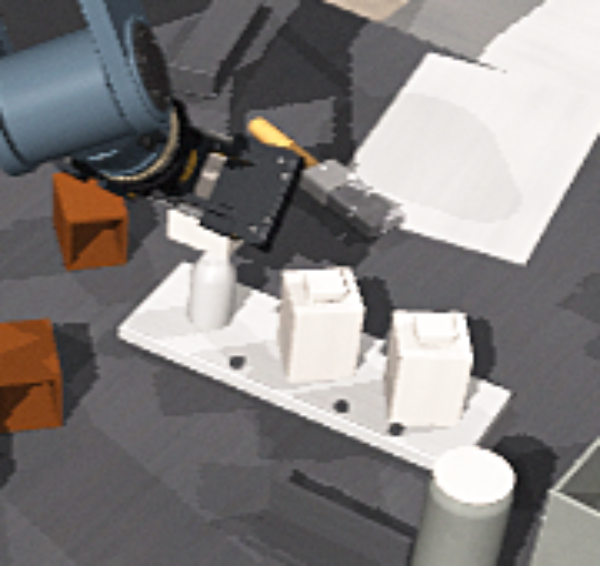

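The top depth shows the held cap's closed end at z=0.182, with edges at x=0.437 and y=0.343. That matches the predicted centre over the near peg, which is at (212,290) in the picture. Descending.

```bash
python3 -m creep '[[[0,0,0,-0.3,-0.04,0.3,255],[0,0,0,-0.55,-0.04,0.5,255],[0,0,0,-0.8,-0.04,0.75,255],[0,0,0,-1.0,-0.04,0.95,255],[0,0,0,-1.2,-0.04,1.15,255],[0,0,0,-1.4,-0.04,1.35,255],[0,0,0,-1.6,-0.04,1.55,255],[0,0,0,-1.8,-0.04,1.75,255],[0,0,0,-2.0,-0.04,1.95,255],[0,0,0,-2.15,-0.04,2.08,255]]]'
python3 - <<'E'
from h import *
st(); planC([409,315.5,15])
E
```

```text
time: 46.95
position: [0.4066, 0.3187, 0.0571]
ee_rot: [3.138, -0.804, 1.676]
contact_force: [0.7, -0.2, -2.3]
finger_gap: 0.0554
gripper_force: 30.0
t 46.95 q [-0.03, 0.82, 2.05, 1.2, 0.87, -1.21] p [0.4066 0.3187 0.0571] z [-0.072  0.717 -0.694] F [ 0.7 -0.2 -2.3] gap 0.0554 gf 30.0
turn [0.02, 0.0, 0.0] shift [-0.14, -0.0, 0.12] tgt [0.4066 0.3184 0.0517]
```

```bash
python3 -m creep '[[[0,0,0,-0.08,0,0.07,255],[0,0,0,-0.14,0,0.13,255],[0,0,0,-0.16,0,0.15,255],[0,0,0,-0.16,0,0.15,255],[0,0,0,-0.16,0,0.15,200],[0,0,0,-0.16,0,0.15,100],[0,0,0,-0.16,0,0.15,50],[0,0,0,-0.16,0,0.15,50],[0,0,0,-0.16,0,0.15,50],[0,0,0,-0.16,0,0.15,50]]]'
python3 -m creep '[[[0,0,0,0,0,0,50],[0,0,0,0,0,-0.3,50],[0,0,0,0,0,-0.8,50],[0,0,0,0,0,-1.4,50],[0,0,0,0,0,-2.0,50],[0,0,0,0,0,-3,50],[0,0,0,0,0,-4,50],[0,0,0,0,0,-5,50],[0,0,0,0,0,-5.5,0],[0,0,0,0,0,-5.5,0]]]'
python3 - <<'E'
from h import *
st()
im,d=bot.capture('scene'); P=cloud('scene',d)
for x,y in((.608,.337),(.508,.326),(.409,.3155)):
    m=(abs(P[...,2]-.089)<.004)&(np.hypot(P[...,0]-x,P[...,1]-y)<.045); print('closed',m.sum(),np.median(P[m][:,2]),cv2.minAreaRect((P[m][:,:2]*1000).astype(np.float32)))
plan([440,0,240],Rt(90,0))
from kin import *
for az in (90,-90):
  for x,z in ((456,158),(606,158),(456,250)):
    R=Rt(az,0); q,e=ik(np.array([x,-325,z-18.7])/1000,R,[-.7,.6,1.7,0,.9,0]); print(az,x,z,q.round(2),round(e,3))
E
```

```text
time: 47.95
position: [0.4067, 0.3187, 0.0514]
ee_rot: [3.137, -0.805, 1.677]
contact_force: [0.7, 0.5, 0.1]
finger_gap: 0.0693
gripper_force: 0.0
time: 48.95
position: [0.4199, 0.1989, 0.1667]
ee_rot: [3.132, -0.803, 1.678]
contact_force: [-0.6, 0.4, -0.2]
finger_gap: 0.0791
gripper_force: 0.0
t 48.95 q [-0.3, 0.56, 2.01, 0.83, 1.11, -1.0] p [0.4199 0.1989 0.1667] z [-0.068  0.716 -0.695] F [-0.6  0.4 -0.2] gap 0.0791 gf 0.0
closed 189 0.08850476579021938 ((611.7084350585938, 335.5810546875), (56.4737663269043, 59.58408737182617), 37.97665023803711)
closed 180 0.08832065072752013 ((512.4519653320312, 327.6148681640625), (58.40541076660156, 60.63597106933594), 43.99824142456055)
closed 88 0.08875230139403813 ((429.5146789550781, 315.55096435546875), (29.573455810546875, 63.265777587890625), 23.329195022583008)
turn [-0.26, -5.75, 0.7] shift [-3.32, 0.03, -6.1] tgt [ 0.44   -0.      0.2213]
90 456 158 [-0.82  0.55  1.67 -0.    0.91 -0.82] 0.0
90 606 158 [-0.66  0.7   1.33  0.    1.11 -0.66] 0.0
90 456 250 [-0.82  0.43  1.58  0.    1.13 -0.82] 0.0
-90 456 158 [-0.82  0.55  1.67 -0.    0.91  2.32] 0.0
-90 606 158 [-0.66  0.7   1.33  0.    1.11  2.49] 0.0
-90 456 250 [-0.82  0.43  1.58  0.    1.13  2.32] 0.0
```

All three caps are seated. Next is the guard: I grip the fin with the fingers closing along x.

```bash
python3 -m creep '[[[0,-0.7,0.1,-0.3,0,-0.6,0],[0,-1.4,0.2,-0.7,0,-1.2,0],[-0.1,-2.1,0.3,-1.0,0,-1.9,0],[-0.1,-2.8,0.4,-1.4,0,-2.6,0],[-0.2,-3.5,0.5,-1.8,0,-3.3,0],[-0.2,-4.2,0.6,-2.2,0,-4.0,0],[-0.2,-4.9,0.7,-2.6,0,-4.7,0],[-0.26,-5.5,0.7,-3.0,0,-5.4,0],[-0.26,-5.75,0.7,-3.3,0.03,-6.1,0],[-0.26,-5.75,0.7,-3.32,0.03,-6.1,0]]]'
python3 - <<'E'
from h import *
st()
plan([456,-324.7,240],Rt(90,0));plan([456,-324.7,162],Rt(90,0))
E
```

```text
time: 50.0
position: [0.4402, 0.001, 0.2207]
ee_rot: [-3.14, -0.001, 1.574]
contact_force: [-0.6, -0.6, -0.3]
finger_gap: 0.087
gripper_force: 0.0
t 50.0 q [-0.25, 0.28, 1.88, 0.0, 0.98, -0.26] p [0.4402 0.001  0.2207] z [-0.001  0.001 -1.   ] F [-0.6 -0.6 -0.3] gap 0.087 gf 0.0
turn [-0.01, -0.01, 0.02] shift [-10.86, 0.5, -0.03] tgt [ 0.456  -0.3247  0.2213]
turn [-0.01, -0.01, 0.02] shift [-10.86, 0.5, 2.57] tgt [ 0.456  -0.3247  0.1433]
```

```bash
python3 -m creep '[[[0,0,0,-1.0,0.1,0,0],[0,0,0,-2.2,0.2,0,0],[0,0,0,-3.6,0.3,0,0],[0,0,0,-5.0,0.4,0,0],[0,0,0,-6.4,0.5,0,0],[0,0,0,-7.8,0.5,0,0],[0,0,0,-9.1,0.5,0,0],[0,0,0,-10.2,0.5,0,0],[0,0,0,-10.86,0.5,0,0],[0,0,0,-10.86,0.5,0,0]]]'
python3 -m creep '[[[0,0,0,0,0,0.3,0],[0,0,0,0,0,0.7,0],[0,0,0,0,0,1.1,0],[0,0,0,0,0,1.5,0],[0,0,0,0,0,1.9,0],[0,0,0,0,0,2.3,0],[0,0,0,0,0,2.57,0],[0,0,0,0,0,2.57,0],[0,0,0,0,0,2.57,0],[0,0,0,0,0,2.57,0]]]'
python3 - <<'E'
from h import *
st()
plan([456,-324.7,162],Rt(90,0))
E
```

```text
time: 51.0
position: [0.4554, -0.3265, 0.2193]
ee_rot: [-3.14, -0.002, 1.57]
contact_force: [-0.1, 0.9, -0.7]
finger_gap: 0.0875
gripper_force: 0.0
time: 52.0
position: [0.4556, -0.3256, 0.1441]
ee_rot: [-3.141, 0.0, 1.572]
contact_force: [-0.1, -0.2, -0.2]
finger_gap: 0.0869
gripper_force: 0.0
t 52.0 q [-0.82, 0.55, 1.67, -0.0, 0.92, -0.82] p [ 0.4556 -0.3256  0.1441] z [-0.001 -0.    -1.   ] F [-0.1 -0.2 -0.2] gap 0.0869 gf 0.0
turn [-0.01, 0.0, 0.01] shift [0.03, 0.01, 0.03] tgt [ 0.456  -0.3247  0.1433]
```

```bash
python3 -m creep '[[[0,0,0,0,0,0,120],[0,0,0,0,0,0,255],[0,0,0,0,0,0,255],[0,0,0,0,0,0,255],[0,0,0,0,0,0,255],[0,0,0,0,0,0,255],[0,0,0,0,0,0,255],[0,0,0,0,0,0,255],[0,0,0,0,0,0,255],[0,0,0,0,0,0,255]]]'
python3 -m creep '[[[0,0,0,0,0.3,0,255],[0,0,0,0,0.8,0,255],[0,0,0,0,1.4,0,255],[0,0,0,0,2.0,0,255],[0,0,0,0,2.6,0,255],[0,0,0,0,3.2,0,255],[0,0,0,0,3.8,0,255],[0,0,0,0,4.3,0,255],[0,0,0,0,4.6,0,255],[0,0,0,0,4.73,0,255]]]'
python3 - <<'E'
from h import *
st()
E
```

```text
time: 53.0
position: [0.4553, -0.3252, 0.1436]
ee_rot: [-3.14, -0.001, 1.572]
contact_force: [3.3, 0.3, -1.2]
finger_gap: 0.0149
gripper_force: 1.1
time: 54.0
position: [0.5983, -0.3274, 0.1436]
ee_rot: [-3.141, 0.004, 1.572]
contact_force: [-2.9, -5.4, 0.7]
finger_gap: 0.0141
gripper_force: 30.0
t 54.0 q [-0.66, 0.69, 1.35, -0.0, 1.1, -0.66] p [ 0.5983 -0.3274  0.1436] z [-0.001 -0.004 -1.   ] F [-2.9 -5.4  0.7] gap 0.0141 gf 30.0
```

```bash
python3 -m creep '[[[0,0,0,0,0.1,0,255],[0,0,0,0,0.2,0,255],[0,0,0,0,0.2,0,255],[0,0,0,0,0.2,0,255],[0,0,0,0,0.2,0,150],[0,0,0,0,0.2,0,0],[0,0,0,0,0.2,0,0],[0,0,0,0,0.2,0,0],[0,0,0,0,0.2,0,0],[0,0,0,0,0.2,0,0]]]'
python3 -m creep '[[[0,0,0,0,0,-0.5,0],[0,0,0,0,0,-1.2,0],[0,0,0,0,0,-2.2,0],[0,0,0,0,0,-3.4,0],[0,0,0,1.0,0,-4,0],[0,0,0,2.2,0,-4,0],[0,0,0,3.6,0,-4,0],[0,0,0,5,0,-4,0],[0,0,0,5.5,0,-4,0],[0,0,0,5.5,0,-4,0]]]'
python3 - <<'E'
from h import *
st()
for n in ('top','scene'):
  im,d=bot.capture(n); np.savez(n+'1.npz',im=im,d=d,P=cloud(n,d))
  P=cloud(n,d)
  f=(P[...,2]>.165)&(P[...,2]<.19)&(abs(P[...,1]+.326)<.06)&(P[...,0]>.5)&(P[...,0]<.68)
  print(n,'fin',f.sum(),P[f].min(0),P[f].max(0))
  r=im[150:300,350:450] if n=='top' else im[220:400,80:280]
  cv2.imwrite(f'pics/box_{n}.png',cv2.resize(r,None,fx=4 if n=='top' else 3,fy=4 if n=='top' else 3,interpolation=cv2.INTER_CUBIC))
a=cv2.imread('pics/box_top.png');b=cv2.imread('pics/box_scene.png')
h=min(len(a),540);o=np.zeros((600,1000,3),np.uint8);o[:600,:400]=a;o[:540,400:1000]=b
cv2.imwrite('pics/box1.png',cv2.resize(o,(800,480)))
E
```

```text
time: 55.0
position: [0.6032, -0.3248, 0.1433]
ee_rot: [-3.14, -0.001, 1.572]
contact_force: [1.0, 0.4, -0.5]
finger_gap: 0.0538
gripper_force: 0.0
time: 56.0
position: [0.6033, -0.1581, 0.2648]
ee_rot: [-3.141, -0.0, 1.576]
contact_force: [0.1, -0.3, 0.3]
finger_gap: 0.0871
gripper_force: 0.0
t 56.0 q [-0.44, 0.48, 1.39, 0.0, 1.27, -0.44] p [ 0.6033 -0.1581  0.2648] z [-0.  0. -1.] F [ 0.1 -0.3  0.3] gap 0.0871 gf 0.0
top fin 140 [ 0.59629123 -0.35556487  0.16500977] [ 0.61044355 -0.29719456  0.18457927]
scene fin 291 [ 0.59844489 -0.35742752  0.16500983] [ 0.6134747  -0.29735902  0.181063  ]
```

View pics/box1.png

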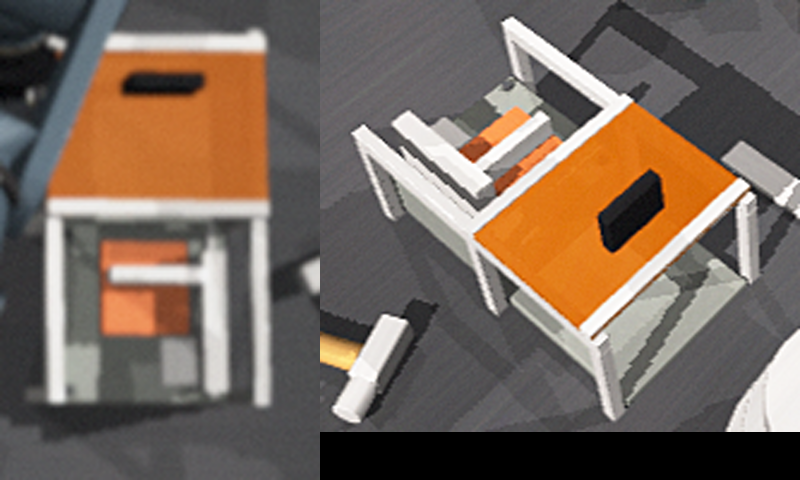

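The picture shows the guard open, with the copper head at (145,288) in the left half. The keeper crossbar crosses it at (160,273), and the keeper arm is on the right at (215,310). I measure the head and the crossbar.

```bash
python3 - <<'E'
from h import *
for n in ('top','scene'):
  z=np.load(n+'1.npz'); im,P=z['im'],z['P']
  reg=(P[...,0]>.34)&(P[...,0]<.5)&(P[...,1]<-.24)&(P[...,1]>-.41)
  hsv=cv2.cvtColor(im,cv2.COLOR_BGR2HSV)
  c=reg&(abs(P[...,2]-.089)<.006)&(hsv[...,1]>120)
  k=reg&(abs(P[...,2]-.118)<.005)&(hsv[...,1]<70)
  print(n,'head',c.sum(),np.percentile(P[c],[1,50,99],axis=0).round(4).tolist())
  print(n,'keep',k.sum(),np.percentile(P[k],[1,50,99],axis=0).round(4).tolist())
  b=k&(P[...,1]>-.345)&(P[...,1]<-.29); print('bar',b.sum(),np.percentile(P[b],[2,50,98],axis=0).round(4).tolist())
  w=reg&(abs(P[...,2]-.127)<.005); 
E
```

```text
top head 544 [[0.4053, -0.3575, 0.0834], [0.4324, -0.3198, 0.0889], [0.4814, -0.2868, 0.0946]]
top keep 504 [[0.354, -0.4067, 0.1133], [0.4354, -0.3712, 0.1182], [0.4911, -0.2411, 0.1228]]
bar 91 [[0.4461, -0.3443, 0.1134], [0.4518, -0.319, 0.118], [0.4574, -0.2913, 0.1227]]
scene head 417 [[0.4039, -0.3583, 0.0847], [0.4231, -0.3222, 0.0888], [0.4692, -0.2872, 0.093]]
scene keep 760 [[0.3561, -0.3828, 0.1132], [0.441, -0.3664, 0.1175], [0.4803, -0.2439, 0.1225]]
bar 152 [[0.446, -0.3442, 0.1134], [0.4544, -0.318, 0.1172], [0.4605, -0.2909, 0.1209]]
```

```bash
python3 - <<'E'
from h import *
plan([422.5,-310,240],Rt(0,4),grip=False)
from kin import *
for x,z in((.4225,.24),(.4225,.069),(.472,.069)): print(ik(np.array([x,-.31,z]),Rt(0,4),[-.8,.6,1.7,0,.9,.7])[0].round(2))
E
```

```text
turn [-0.39, 0.4, 11.26] shift [-4.95, -6.04, 0.82] tgt [ 0.4225 -0.31    0.24  ]
[-0.88  0.35  1.7   0.06  1.05  0.66]
[-0.88  0.62  1.85  0.09  0.62  0.62]
[-0.81  0.65  1.75  0.08  0.69  0.7 ]
```

```bash
python3 -m creep '[[[0,0,1,-0.5,-0.6,0,100],[0,0,2,-1.0,-1.2,0,200],[-0.1,0.1,3,-1.5,-1.8,0,255],[-0.1,0.1,4,-2.0,-2.4,0,255],[-0.2,0.2,5,-2.5,-3.0,0,255],[-0.2,0.2,6,-3.0,-3.6,0,255],[-0.3,0.3,7,-3.5,-4.2,0,255],[-0.3,0.3,8,-4.0,-4.8,0,255],[-0.3,0.4,9,-4.5,-5.4,0,255],[-0.39,0.4,10,-4.95,-6.04,0,255]]]'
python3 - <<'E'
from h import *
st();plan([422.5,-310,110],Rt(0,4),grip=False)
E
```

```text
time: 57.1
position: [0.421, -0.3126, 0.2639]
ee_rot: [3.135, -0.071, 0.167]
contact_force: [0.8, -1.4, -0.0]
finger_gap: 0.0149
gripper_force: 0.0
t 57.1 q [-0.89, 0.32, 1.67, 0.07, 1.11, 0.49] p [ 0.421  -0.3126  0.2639] z [ 0.071  0.006 -0.997] F [ 0.8 -1.4 -0. ] gap 0.0149 gf 0.0
turn [-0.04, -0.01, 1.19] shift [-0.3, -0.11, 5.12] tgt [ 0.4225 -0.31    0.11  ]
```

```bash
python3 -m creep '[[[0,0,0.8,-0.1,-0.1,0.2,255],[0,0,1.19,-0.2,-0.11,0.8,255],[0,0,1.19,-0.2,-0.11,1.6,255],[0,0,1.19,-0.3,-0.11,2.4,255],[0,0,1.19,-0.3,-0.11,3.2,255],[0,0,1.19,-0.3,-0.11,4.0,255],[0,0,1.19,-0.3,-0.11,4.7,255],[0,0,1.19,-0.3,-0.11,5.1,255],[0,0,1.19,-0.3,-0.11,5.12,255],[0,0,1.19,-0.3,-0.11,5.12,255]]]'
python3 - <<'E'
from h import *
st();plan([422.5,-310,90],Rt(0,4),grip=False);plan([422.5,-310,70],Rt(0,4),grip=False)
E
```

```text
time: 58.1
position: [0.4234, -0.3071, 0.11]
ee_rot: [-3.135, -0.07, 0.008]
contact_force: [0.5, -0.3, 0.2]
finger_gap: 0.0004
gripper_force: 0.0
t 58.1 q [-0.88, 0.55, 1.83, 0.09, 0.73, 0.62] p [ 0.4234 -0.3071  0.11  ] z [ 0.07   0.007 -0.998] F [ 0.5 -0.3  0.2] gap 0.0004 gf 0.0
turn [-0.05, -0.0, 0.06] shift [-0.08, 0.1, 0.66] tgt [ 0.4225 -0.31    0.09  ]
turn [-0.05, -0.0, 0.06] shift [-0.13, 0.11, 1.33] tgt [ 0.4225 -0.31    0.07  ]
```

```bash
python3 -m creep '[[[0,0,0.06,-0.05,0.1,0.3,255],[0,0,0.06,-0.08,0.1,0.6,255],[0,0,0.06,-0.08,0.1,0.7,255],[0,0,0.06,-0.1,0.1,0.8,255],[0,0,0.06,-0.1,0.1,0.9,255],[0,0,0.06,-0.1,0.1,1.0,255],[0,0,0.06,-0.1,0.1,1.1,255],[0,0,0.06,-0.13,0.11,1.2,255],[0,0,0.06,-0.13,0.11,1.28,255],[0,0,0.06,-0.13,0.11,1.33,255]]]'
python3 -m creep '[[[0,0,0,0,0,0,255],[0,0,0,0,0,0,255],[0,0,0,0,0,0,255],[0,0,0,0,0,0,255],[0,0,0,0,0,0,255],[0,0,0,0,0,0.03,255],[0,0,0,0,0,0.06,255],[0,0,0,0,0,0.06,255],[0,0,0,0,0,0.06,255],[0,0,0,0,0,0.06,255]]]'
python3 - <<'E'
from h import *
st()
E
```

```text
time: 59.1
position: [0.4224, -0.3091, 0.0705]
ee_rot: [-3.134, -0.07, 0.001]
contact_force: [-3.0, -0.4, 11.4]
finger_gap: 0.0005
gripper_force: 5.6
time: 60.1
position: [0.4224, -0.3092, 0.0697]
ee_rot: [-3.135, -0.07, 0.001]
contact_force: [-3.7, -0.0, 15.9]
finger_gap: 0.0006
gripper_force: 8.1
t 60.1 q [-0.88, 0.62, 1.85, 0.1, 0.63, 0.61] p [ 0.4224 -0.3092  0.0697] z [ 0.07   0.007 -0.998] F [-3.7 -0.  15.9] gap 0.0006 gf 8.1
```

```bash
python3 -m creep '[[[0,0,0,0.1,0,0.04,255],[0,0,0,0.3,0,0.05,255],[0,0,0,0.5,0,0.07,255],[0,0,0,0.7,0,0.08,255],[0,0,0,0.9,0,0.1,255],[0,0,0,1.1,0,0.11,255],[0,0,0,1.3,0,0.12,255],[0,0,0,1.45,0,0.13,255],[0,0,0,1.58,0,0.14,255],[0,0,0,1.58,0,0.14,255]]]'
python3 - <<'E'
from h import *
st()
im,d=bot.capture('scene');P=cloud('scene',d)
reg=(P[...,0]>.34)&(P[...,0]<.52)&(P[...,1]<-.24)&(P[...,1]>-.41)
b=reg&(abs(P[...,2]-.118)<.005)&(P[...,1]>-.35)&(P[...,1]<-.28)&(im.min(2)>120); print('bar',b.sum(),np.percentile(P[b],[2,50,98],axis=0).round(4).tolist() if b.any() else 0)
E
```

```text
time: 61.1
position: [0.4632, -0.3073, 0.0693]
ee_rot: [-3.13, -0.057, 0.006]
contact_force: [-23.5, -1.9, 31.2]
finger_gap: 0.0004
gripper_force: 16.1
t 61.1 q [-0.81, 0.65, 1.76, 0.08, 0.7, 0.69] p [ 0.4632 -0.3073  0.0693] z [ 0.057  0.012 -0.998] F [-23.5  -1.9  31.2] gap 0.0004 gf 16.1
bar 106 [[0.4747, -0.3476, 0.1134], [0.4822, -0.3211, 0.1171], [0.4876, -0.2899, 0.121]]
```

```bash
python3 -m creep '[[[0,0,0,0,0,-0.03,255],[0,0,0,0,0,-0.05,255],[0,0,0,0,0,-0.05,255],[0,0,0,0,0,-0.05,255],[0,0,0,0,0,-0.05,255],[0,0,0,0.05,0,-0.05,255],[0,0,0,0.08,0,-0.05,255],[0,0,0,0.08,0,-0.05,255],[0,0,0,0.08,0,-0.05,255],[0,0,0,0.08,0,-0.05,255]]]'
python3 - <<'E'
from h import *
st()
im,d=bot.capture('scene');P=cloud('scene',d)
reg=(P[...,0]>.34)&(P[...,0]<.52)&(P[...,1]<-.24)&(P[...,1]>-.41)
b=reg&(abs(P[...,2]-.118)<.005)&(P[...,1]>-.35)&(P[...,1]<-.28)&(im.min(2)>120); print('bar',b.sum(),np.percentile(P[b],[2,50,98],axis=0).round(4).tolist() if b.any() else 0)
E
```

```text
time: 62.15
position: [0.4673, -0.3073, 0.0695]
ee_rot: [-3.13, -0.06, 0.003]
contact_force: [-14.7, -1.7, 18.0]
finger_gap: 0.0004
gripper_force: 9.7
t 62.15 q [-0.81, 0.65, 1.75, 0.08, 0.7, 0.7] p [ 0.4673 -0.3073  0.0695] z [ 0.06   0.012 -0.998] F [-14.7  -1.7  18. ] gap 0.0004 gf 9.7
bar 80 [[0.4788, -0.3484, 0.1151], [0.4848, -0.3224, 0.1179], [0.4892, -0.2909, 0.1203]]
```

The keeper is home: the crossbar has moved about 32 mm. I ease back, lift, and check the plunger stays down.

```bash
python3 -m creep '[[[0,0,0,-0.1,0,-0.05,255],[0,0,0,-0.2,0,-0.1,255],[0,0,0,-0.25,0,-0.2,255],[0,0,0,-0.25,0,-0.4,255],[0,0,0,-0.25,0,-0.8,255],[0,0,0,-0.25,0,-1.6,255],[0,0,0,-0.25,0,-2.8,255],[0,0,0,-0.25,0,-4.0,255],[0,0,0,-0.25,0,-5.2,255],[0,0,0,-0.25,0,-5.8,100]]]'
python3 - <<'E'
from h import *
st()
for n in ('scene','top'):
  im,d=bot.capture(n);P=cloud(n,d)
  reg=(P[...,0]>.34)&(P[...,0]<.52)&(P[...,1]<-.24)&(P[...,1]>-.41)
  hsv=cv2.cvtColor(im,cv2.COLOR_BGR2HSV)
  b=reg&(abs(P[...,2]-.118)<.005)&(P[...,1]>-.35)&(P[...,1]<-.28)&(hsv[...,1]<70); print('bar',b.sum(),np.percentile(P[b],[2,50,98],axis=0).round(4).tolist() if b.any() else 0)
  c=reg&(P[...,2]>.06)&(P[...,2]<.095)&(hsv[...,1]>120)&(P[...,0]<.48); print('head z',c.sum(),np.percentile(P[c],[10,50,90],axis=0).round(4).tolist() if c.any() else 0)
  f=(P[...,2]>.165)&(P[...,2]<.19)&(abs(P[...,1]+.326)<.06)&(P[...,0]>.55)&(P[...,0]<.68); print('fin',f.sum(),P[f].mean(0))
plan([602.8,-325,240],Rt(90,0));
E
```

```text
time: 63.2
position: [0.4533, -0.3113, 0.2454]
ee_rot: [-3.137, -0.073, 0.001]
contact_force: [0.1, -0.5, 0.5]
finger_gap: 0.0038
gripper_force: 0.0
t 63.2 q [-0.84, 0.38, 1.64, 0.06, 1.08, 0.7] p [ 0.4533 -0.3113  0.2454] z [ 0.073  0.004 -0.997] F [ 0.1 -0.5  0.5] gap 0.0038 gf 0.0
bar 128 [[0.4773, -0.3477, 0.1147], [0.4827, -0.32, 0.1176], [0.4881, -0.2904, 0.1208]]
head z 379 [[0.41, -0.3356, 0.0719], [0.4294, -0.3129, 0.0745], [0.4434, -0.2912, 0.0766]]
fin 289 [ 0.60745332 -0.32925077  0.17491206]
bar 0 0
head z 0 0
fin 137 [ 0.60320519 -0.32634261  0.17665686]
turn [0.4, -0.43, -11.24] shift [4.9, 0.45, 1.16] tgt [ 0.6028 -0.325   0.2213]
```

The plunger is trapped, with the head at 74.5 mm. Now I close the guard.

```bash
python3 -m creep '[[[0,0,-1,0.5,0,0,0],[0,0,-2,1.0,0.1,0,0],[0.1,-0.1,-3,1.5,0.1,0,0],[0.1,-0.1,-4,2.0,0.2,0,0],[0.2,-0.2,-5,2.5,0.2,0,0],[0.2,-0.2,-6,3.0,0.3,0.1,0],[0.3,-0.3,-7,3.5,0.3,0.2,0],[0.3,-0.3,-8,4.0,0.4,0.3,0],[0.4,-0.4,-9,4.5,0.4,0.4,0],[0.4,-0.4,-10,4.9,0.45,0.4,0]]]'
python3 - <<'E'
from h import *
st();plan([602.8,-325.5,240],Rt(90,0));plan([602.8,-325.5,162],Rt(90,0))
E
```

```text
time: 64.3
position: [0.6002, -0.3228, 0.2369]
ee_rot: [-3.132, -0.016, 1.404]
contact_force: [0.3, -0.5, -0.5]
finger_gap: 0.0845
gripper_force: 0.0
t 64.3 q [-0.66, 0.6, 1.25, 0.01, 1.31, -0.5] p [ 0.6002 -0.3228  0.2369] z [-0.007  0.017 -1.   ] F [ 0.3 -0.5 -0.5] gap 0.0845 gf 0.0
turn [-0.06, -0.12, -1.19] shift [-0.08, 0.11, 0.52] tgt [ 0.6028 -0.3255  0.2213]
turn [-0.06, -0.12, -1.19] shift [-0.12, 0.13, 3.12] tgt [ 0.6028 -0.3255  0.1433]
```

```bash
python3 -m creep '[[[-0.06,-0.12,-0.8,-0.1,0.1,0.3,0],[-0.06,-0.12,-1.19,-0.1,0.13,0.6,0],[-0.06,-0.12,-1.19,-0.12,0.13,1.1,0],[-0.06,-0.12,-1.19,-0.12,0.13,1.6,0],[-0.06,-0.12,-1.19,-0.12,0.13,2.1,0],[-0.06,-0.12,-1.19,-0.12,0.13,2.6,0],[-0.06,-0.12,-1.19,-0.12,0.13,3.0,0],[-0.06,-0.12,-1.19,-0.12,0.13,3.12,0],[-0.06,-0.12,-1.19,-0.12,0.13,3.12,0],[-0.06,-0.12,-1.19,-0.12,0.13,3.12,0]]]'
python3 -m creep '[[[0,0,0,0,0,0,120],[0,0,0,0,0,0,255],[0,0,0,0,0,0,255],[0,0,0,0,0,0,255],[0,0,0,0,0,0,255],[0,0,0,0,0,0,255],[0,0,0,0,0,0,255],[0,0,0,0,0,0,255],[0,0,0,0,0,0,255],[0,0,0,0,0,0,255]]]'
python3 - <<'E'
from h import *
st();plan([456,-325,162],Rt(90,0))
E
```

```text
time: 65.3
position: [0.6036, -0.3268, 0.1468]
ee_rot: [3.136, 0.004, 1.564]
contact_force: [0.6, 0.6, 0.4]
finger_gap: 0.0871
gripper_force: 0.0
time: 66.3
position: [0.6033, -0.3265, 0.1462]
ee_rot: [3.137, 0.003, 1.564]
contact_force: [1.9, 0.1, -0.2]
finger_gap: 0.015
gripper_force: 1.1
t 66.3 q [-0.66, 0.69, 1.34, 0.0, 1.11, -0.65] p [ 0.6033 -0.3265  0.1462] z [ 0.004 -0.003 -1.   ] F [ 1.9  0.1 -0.2] gap 0.015 gf 1.1
turn [0.03, 0.02, -0.05] shift [0.02, -4.91, 0.07] tgt [ 0.456  -0.325   0.1433]
```

```bash
python3 -m creep '[[[0,0,0,0,-0.3,0,255],[0,0,0,0,-0.8,0,255],[0,0,0,0,-1.4,0,255],[0,0,0,0,-2.0,0,255],[0,0,0,0.01,-2.6,0,255],[0,0,0,0.02,-3.2,0,255],[0,0,0,0.02,-3.8,0,255],[0,0,0,0.02,-4.4,0,255],[0,0,0,0.02,-4.75,0,255],[0,0,0,0.02,-4.85,0,255]]]'
python3 -m creep '[[[0,0,0,0,-0.03,0,255],[0,0,0,0,-0.07,0,255],[0,0,0,0,-0.1,0,255],[0,0,0,0,-0.13,0,255],[0,0,0,0,-0.15,0,255],[0,0,0,0,-0.15,0,255],[0,0,0,0,-0.15,0,255],[0,0,0,0,-0.15,0,255],[0,0,0,0,-0.15,0,255],[0,0,0,0,-0.15,0,255]]]'
python3 - <<'E'
from h import *
st()
E
```

```text
time: 67.3
position: [0.4567, -0.3242, 0.1462]
ee_rot: [3.137, 0.002, 1.563]
contact_force: [1.8, 3.7, 4.1]
finger_gap: 0.0138
gripper_force: 30.0
time: 68.3
position: [0.4557, -0.3243, 0.1461]
ee_rot: [3.133, 0.003, 1.564]
contact_force: [7.0, 5.5, 4.0]
finger_gap: 0.0141
gripper_force: 30.0
t 68.3 q [-0.82, 0.54, 1.68, 0.01, 0.92, -0.82] p [ 0.4557 -0.3243  0.1461] z [ 0.008 -0.003 -1.   ] F [7.  5.5 4. ] gap 0.0141 gf 30.0
```

The guard is against its stop. I release, rise, move clear and check everything.

```bash
python3 -m creep '[[[0,0,0,0,0,0,150],[0,0,0,0,0,0,0],[0,0,0,0,0,0,0],[0,0,0,0,0,0,0],[0,0,0,0,0,0,0],[0,0,0,0,0,0,0],[0,0,0,0,0,-0.5,0],[0,0,0,0,0,-1.3,0],[0,0,0,0,0,-2.5,0],[0,0,0,0,0,-4,0]]]'
python3 -m creep '[[[0,0,0,0.5,0,0,0],[0,0,0,1.5,0,0,0],[0,0,0,2.8,0,0,0],[0,0,0,4,0,0,0],[0,0,0,5,0,0,0],[0,0,0,6,0,0,0],[0,0,0,6.6,0,0,0],[0,0,0,7,0,0,0],[0,0,0,7,0,0,0],[0,0,0,7,0,0,0]]]'
python3 - <<'E'
from h import *
st()
for n in ('scene','top'):
  im,d=bot.capture(n);P=cloud(n,d)
  for x,y in((.608,.337),(.508,.326),(.409,.3155)):
    m=(abs(P[...,2]-.089)<.004)&(np.hypot(P[...,0]-x,P[...,1]-y)<.045); b=(abs(P[...,2]-.101)<.005)&(np.hypot(P[...,0]-x,P[...,1]-y)<.03)
    print(n,m.sum(),cv2.minAreaRect((P[m][:,:2]*1000).astype(np.float32))[:2] if m.any() else 0,'boss',b.sum(),P[b].mean(0).round(4) if b.any() else 0)
  f=(P[...,2]>.165)&(P[...,2]<.19)&(abs(P[...,1]+.326)<.06)&(P[...,0]>.4)&(P[...,0]<.68); print('fin',f.sum(),P[f].min(0)[0],P[f].max(0)[0])
  if n=='scene': cv2.imwrite('pics/end.png',im)
E
```

```text
time: 69.3
position: [0.4516, -0.3237, 0.2653]
ee_rot: [3.141, -0.0, 1.564]
contact_force: [0.4, -0.4, -0.1]
finger_gap: 0.0836
gripper_force: 0.0
time: 70.3
position: [0.4542, -0.115, 0.2649]
ee_rot: [3.137, 0.004, 1.565]
contact_force: [-0.3, -0.0, -0.8]
finger_gap: 0.0871
gripper_force: 0.0
t 70.3 q [-0.49, 0.26, 1.76, -0.0, 1.12, -0.48] p [ 0.4542 -0.115   0.2649] z [ 0.004 -0.004 -1.   ] F [-0.3 -0.  -0.8] gap 0.0871 gf 0.0
scene 200 ((611.712158203125, 335.4900817871094), (56.1815185546875, 59.90571212768555)) boss 93 [0.612  0.3349 0.1003]
scene 179 ((512.3911743164062, 327.6864318847656), (56.139015197753906, 62.47339630126953)) boss 91 [0.513  0.3254 0.1   ]
scene 187 ((408.71307373046875, 313.04443359375), (59.812904357910156, 62.788177490234375)) boss 82 [0.4096 0.3118 0.1001]
fin 257 0.4495233570266169 0.4668431157774785
top 232 ((608.9157104492188, 337.1317443847656), (57.81789016723633, 55.87347412109375)) boss 115 [0.6074 0.3366 0.0998]
top 248 ((510.5595397949219, 327.3995361328125), (57.38486099243164, 55.9612922668457)) boss 110 [0.5107 0.3268 0.1006]
top 240 ((407.43414306640625, 312.44573974609375), (56.00802230834961, 56.230716705322266)) boss 120 [0.4075 0.3129 0.1004]
fin 142 0.4493483284711599 0.46313116224465106
```

View pics/end.png

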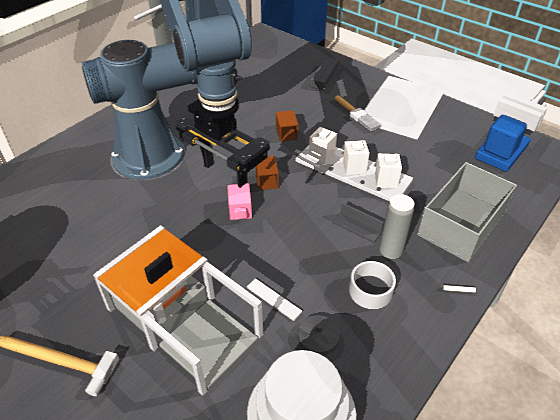

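The final view shows all three caps upright on the pegs at (322,145), (355,158) and (388,170). The guard is shut with its fin at (158,266), the bystanders are in place and the gripper is clear. Handing in.

```bash
python3 -c "
from bench import bot
print(bot.hand_in())"
```

```text
the job is handed in; nothing more can be done
None
```

The job is handed in at about 70 s of the 210 s: the last images show all three caps seated over their own pegs and the guard shut; before it closed, the keeper was home and the plunger held down. The hand-in returned no verdict.

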